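Clear, load and ratchet a sample-rack feeder up to its station marker

ROBOT

A 6-joint arm with a two-finger parallel gripper is mounted at the origin on the work surface. World frame = base frame: x ahead of the robot, y to its left, z up, the work surface at z = 0. Lengths are in mm, angles in degrees, forces in N, time in s.
With the tool pointing down it reaches from about 150 to 775 mm from the base axis. Payload 6.1 kg.
Tool frame: the origin (TCP) lies at the very end of the fingers, on their centre line; the grasp point (between the pads) lies 19 mm behind it; z points along the fingers, y is the direction in which the jaws open and shut (so a half turn about z gives the same grasp; the last joint's range is limited). The gripper opens to 85 mm and grips with 20 to 120 N. Pads are 22 mm wide; open, the fingers measure 114 mm over their backs; the gripper's body (76 mm by 85 mm) begins 54 mm behind the grasp point. The pads swing forward as they close: fully open they stand 13 mm farther back than shut.
Start: joints at [65.718, 7.208, -2.269, 80.523, 0, 90], TCP at [215.886, 478.541, 231.295] pointing down, gripper open.
Joint ranges: [-155.77, 155.77], [-54.66, 111.73], [-72.52, 77.12], [-102.08, 115.82], [-83.92, 84.16], [-180, 180]. Speed limits (degrees/s): [136.94, 136.94, 172.46, 180, 180, 180].

INTERFACE

Orientations are given as a 3x3 rotation matrix whose columns are the frame's x, y, z axes.
In Python, from workcell import state, read_camera, job_done gives the robot as it stands.
- The arm moves only by the tool arm_command, never from a script. Its argument "motion" is a list that holds one entry, the list of rows, each a list of 7 numbers: the opening, from 0 (shut) to 1 (fully open), then the shift along the tool's x, y, z in mm, then the turn, a rotation vector about the tool's x, y, z in rad. A call has 1 to 20 rows; each row shifts and turns the commanded pose from where the row before left it, along the tool's axes as they then stand; what a row does not reach is not made up. A row lasts 1/8 s, in which the tool goes at most 62.5 mm and 10.7 degrees, less where a joint would pass 70% of its speed; a pose out of reach is approached as far as the arm can. A call with a gripper value outside its range is refused whole. The fingers move at their own pace and stop on an object; "squeeze" is the grip in N (left out, the last holds). Time passes only in rows, so rows that do not move let the fingers close. It gives the time, the measured TCP pose, the force and the opening at its end, in the units of the state.
- state(): the state, without advancing time (a new reading comes with each control period).
- read_camera(name): name is "scene" or "top" or "wrist"; returns a dict with "image" (400x640x3 uint8, red, green, blue), "vfov" (degrees; the focal length in pixels is half the picture's height over the tangent of half this angle, whatever the lens; pixels are square), "cx", "cy" (the principal point, pixels), "dist" ([k1, k2, p1, p2, k3] as OpenCV has them; the pictures are not rectified), "rvec" (rotation vector, rad) and "tvec" (3), from world to camera coordinates, as OpenCV has them; the wrist camera has in their place "tool_from_camera" (4x4, takes a point from camera to tool coordinates, whose origin is the TCP and whose axes are the flange's). Camera axes: x right, y down, z forward; pixel columns grow to the right and rows downward; lengths in mm; the calibration is good to about 2 mm. A picture is of the moment at which its call begins: read the wrist's pose just before it. There is no depth.
- job_done(): hands the job in, once; it reports no verdict.
The state is a dict: "time": time; "joint_positions": joint angles; "qvel": joint speeds; "effort": joint torques, N m; "eef_pos": TCP position; "tcp_rot": TCP orientation; "force": force on the tool from outside, world axes, zero at the start; "wrist_torque": the same for the moment, N m; "finger_gap": opening from 0.0 (shut) to 1.0 (fully open).
Only numpy, scipy, OpenCV 4.12 (cv2) and the standard library are available. Lean on these libraries where they do the work, as an engineer would, in place of code of your own. Each camera call takes 0.05 s, during which the arm holds its last target.

TASK

Get the rack feeder ready: move whatever has been left standing on its bed in front of the tray over to the steel side tray, stood upright, and set every tube rack upright in a pocket of the feeder's tray while the tray is still at its start. Then work the spring-return push handle, one full stroke per tooth, until the tray's pointer stands between the two prongs of the station marker and no further (the ratchet will not go back), leaving the racks in the tray, the handle let go and the other things on the bench where they are. Move the tray only by the handle, never by pushing on the tray itself.

Things in the scene. Friction and masses are not known exactly. Their poses are not given: they have to be found in the camera images.
- feeder: Fixed flat feeder on the bench: aluminium bed 130 x 410 x 10 mm, long along its y. Origin on the bench under the bed's axis; bed spans y -215 to +195 mm, its top is at z 10 mm. The tray slides along the feeder's +y. The feeder's -x side (towards the robot) carries the handle and the pawls, its +x side a grey rail with scale lines and the marker. Stray things to be cleared stand on the bed ahead (+y) of the tray.
- tray (a joint): Travel of the tray along the feeder's +y in m; 0 at the start (at its stop), at most 0.135. Toothed at 20 mm pitch: a spring of 3 to 4 N pulls it back to the last tooth caught by the holding pawl, so it rests only at about 0, 0.020, 0.040 ... (each within 1.5 mm), and cannot go back past a caught tooth.
- tray_in (a point): Centre of the tray's inner floor, 17 mm above the bench; axes as the feeder's. Grey tray, outside 120 (x) x 190 (y) mm, rim 16 mm above this floor. Two low dividers (8 mm high, 4 mm thick) at y -31 and +31 mm make three pockets, each 112 mm (x) by 58 mm (y), centred at y -62, 0 and +62 mm; a rack lies in a pocket with its length along x, either way round.
- pointer (a point): Tip of the thin black upright pointer at the middle of the tray's far (+x) side, 57 mm above the bench; it moves with the tray.
- marker: Station marker fixed on the feeder's far rail: a small steel fork, two upright prongs each 14 x 6 x 46 mm high standing at y -16.5 and +16.5 mm (27 mm clear between them); origin at the centre of its foot, axes as the feeder's. The pointer passes between the prongs. Its place along the feeder changes from start to start (4 to 6 teeth from the pointer's start).
- drive (a joint): Stroke of the push handle along the feeder's +y in m; 0 released (a spring of 4 to 7 N brings it back), 0.034 at its hard stop. A stroke past about 0.031 and then fully back to 0 advances the tray by exactly one tooth (a shorter one falls back); stroking takes about 12 N.
- handle_top (a point): Top centre of the handle, 140 mm above the bench: an upright black round grip, 24 mm diameter, from 82 to 140 mm above the bench on a thinner stem, on the feeder's near (-x) side. It slides along the feeder's y and does not turn. It may be gripped from above or pushed from its -y side.
- sidetray: Fixed shallow steel tray, 220 (x) x 140 (y) mm outside, walls 5 mm thick and 22 mm high, floor 5 mm thick; origin under its centre.
- tipbox: Stray closed tip box, 56 (x) x 78 (y) x 61 mm high, grey with a clear lid that is fixed; origin at the centre of its underside. May be absent.
- jar: Stray closed jar, 54 mm diameter, 70 mm high (its screw cap at the top); origin at the centre of its underside. May be absent.
- rack1: Tube rack: white foam block 100 (x) x 48 (y) x 28 mm with eight capped tubes reaching 72 mm, and a grey centre handle, 30 (x) x 14 (y) mm, from 79 to 113 mm high; origin at the centre of its underside. 0.25 kg. May be absent; all racks are alike.
- rack2: Tube rack: white foam block 100 (x) x 48 (y) x 28 mm with eight capped tubes reaching 72 mm, and a grey centre handle, 30 (x) x 14 (y) mm, from 79 to 113 mm high; origin at the centre of its underside. 0.25 kg. May be absent; all racks are alike.
- rack3: Tube rack: white foam block 100 (x) x 48 (y) x 28 mm with eight capped tubes reaching 72 mm, and a grey centre handle, 30 (x) x 14 (y) mm, from 79 to 113 mm high; origin at the centre of its underside. 0.25 kg. May be absent; all racks are alike.
- washbottle: Bystander: small capped bottle, 48 mm diameter, 100 mm high; origin under its centre.
- dishes: Bystander: stack of dishes, 88 mm diameter, 57 mm high; origin under its centre.
- beaker: Bystander: glass beaker, 68 mm diameter, 85 mm high; origin under its centre.
- timer: Bystander: white timer, 50 x 75 x 20 mm; origin under its centre.
Mind the look-alikes: they are no part of the job. What is shaped like the jar but orange is not meant. What is shaped like the tipbox but turquoise is not meant.

How it is judged (in metres and radians):
On the way, in this order (a step that is already met when the one before it is completed fails the run):
1. every stray thing stands in the side tray and every rack stands in the feeder tray, with the tray still at its start (x of tipbox in the frame of sidetray between -0.105 and 0.105 m and y of tipbox in the frame of sidetray between -0.065 and 0.065 m and z of each of tipbox, jar in the frame of sidetray below 0.012 m and angle between each of tipbox, jar's own z axis and vertical below 0.15 rad and x of jar in the frame of sidetray between -0.105 and 0.105 m and y of jar in the frame of sidetray between -0.065 and 0.065 m and x of rack1 in the frame of tray_in between -0.012 and 0.012 m and y of rack1 in the frame of tray_in between -0.078 and 0.078 m and z of each of rack1, rack2, rack3 in the frame of tray_in below 0.005 m and angle between each of rack1, rack2, rack3's own z axis and vertical below 0.1 rad and x of rack2 in the frame of tray_in between -0.012 and 0.012 m and y of rack2 in the frame of tray_in between -0.078 and 0.078 m and x of rack3 in the frame of tray_in between -0.012 and 0.012 m and y of rack3 in the frame of tray_in between -0.078 and 0.078 m and value of joint tray below 0.008 m), for 0.2 s.
2. a stroke of the handle has moved the tray on by its first tooth (value of joint tray above 0.015 m and value of joint drive above 0.02 m), for 0.02 s.
3. the pointer stands between the marker's prongs (y of pointer in the frame of marker between -0.0125 and 0.0125 m), for 0.2 s.
At the end, for the whole second after the job is handed in: Pointer between the marker's prongs (within 12.5 mm of the middle), handle back, every rack upright on the feeder tray's floor, every stray thing upright on the side tray's floor, all at rest (all of step 3 and x of rack1 in the frame of tray_in between -0.012 and 0.012 m and y of rack1 in the frame of tray_in between -0.078 and 0.078 m and z of each of rack1, rack2, rack3 in the frame of tray_in below 0.005 m and angle between each of rack1, rack2, rack3's own z axis and vertical below 0.1 rad and x of rack2 in the frame of tray_in between -0.012 and 0.012 m and y of rack2 in the frame of tray_in between -0.078 and 0.078 m and x of rack3 in the frame of tray_in between -0.012 and 0.012 m and y of rack3 in the frame of tray_in between -0.078 and 0.078 m and x of tipbox in the frame of sidetray between -0.105 and 0.105 m and y of tipbox in the frame of sidetray between -0.065 and 0.065 m and z of each of tipbox, jar in the frame of sidetray below 0.012 m and angle between each of tipbox, jar's own z axis and vertical below 0.15 rad and x of jar in the frame of sidetray between -0.105 and 0.105 m and y of jar in the frame of sidetray between -0.065 and 0.065 m and linear speed of each of rack1, rack2, rack3, tipbox, jar below 0.02 m/s and value of joint drive below 0.004 m and velocity of joint tray below 0.01 m/s); the robot touches nothing.
It fails at once if a bystander is pushed more than 30 mm or knocked over (distance of any of washbottle, dishes, beaker, timer from where it was at the start of the episode above 0.03 m or angle between any of washbottle, dishes, beaker, timer's own z axis and vertical above 0.5 rad).
It fails at once if the robot pushes on the feeder's tray itself (more than 8 N) (contact force between any of the fingers, the arm and tray above 8 N).
Of rack1, rack2, rack3 only 2 to 3 are there at a start; the rules pass over those that are not, and their reading is None.
Of tipbox, jar only 1 to 2 are there at a start; the rules pass over those that are not, and their reading is None.
At some moment in a run one of rack1, rack2, rack3, tipbox may be knocked a few centimetres aside while the robot is not near it.
Once in a run the grip may slacken for a moment while it holds something.
It also fails if it takes over 208 s, if anything falls off the work surface, if the arm or the gripper's body presses on something with over 40 N, if the wrist force passes 120 N, or if a joint passes its speed limit or range.

## Working session

There is one attempt and no reset: what is moved stays moved. The work goes in short steps, Python scripts to look and compute and a tool call to move; the robot and the scene stay as the last step left them, time stands still between calls to the robot, and variables do not carry over. Pictures are saved under pics/ and viewed, and the job is handed in when it is done.

Besides the shell and the picture viewer there is one more tool, called after "Request:" as name([rows], argument=value, ...), one row to a line, values as JSON. arm_command: Moves the arm, as the interface text tells. Its arguments: {"type":"object","properties":{"motion":{"type":"array","items":{"type":"array","items":{"type":"array","items":{"type":"number"}}}},"squeeze":{"type":"number"}},"required":["motion"]}

```bash
ls; mkdir -p pics
cat > h.py <<'E'
import numpy as np, cv2
from workcell import state, read_camera, job_done
def grab(n,f=None):
    s=state(); c=read_camera(n); c['state']=s
    if f: cv2.imwrite('pics/'+f,c['image'][:,:,::-1])
    return c
def K(c):
    f=200/np.tan(np.radians(c['vfov'])/2)
    return np.array([[f,0,c['cx']],[0,f,c['cy']],[0,0,1.]])
def ext(c):
    if 'rvec' in c:
        R,_=cv2.Rodrigues(np.array(c['rvec'],float)); return R,np.array(c['tvec'],float).reshape(3)
    T=np.array(c['tool_from_camera']); s=c['state']
    Rt=np.array(s['tcp_rot']).reshape(3,3); p=np.array(s['eef_pos'])
    Rw=Rt@T[:3,:3]; tw=Rt@T[:3,3]+p
    return Rw.T,-Rw.T@tw
def onz(c,uv,z):
    uv=np.array(uv,float).reshape(-1,1,2)
    n=cv2.undistortPoints(uv,K(c),np.array(c['dist'],float)).reshape(-1,2)
    R,t=ext(c); o=-R.T@t
    d=np.c_[n,np.ones(len(n))]@R
    z=np.broadcast_to(z,len(n))
    return o+d*((z-o[2])/d[:,2])[:,None]
def proj(c,P):
    R,t=ext(c)
    return cv2.projectPoints(np.array(P,float).reshape(-1,1,3),cv2.Rodrigues(R)[0],t,K(c),np.array(c['dist'],float))[0].reshape(-1,2)
def crop(c,x0,y0,x1,y1,k,f):
    im=c['image'][y0:y1,x0:x1,::-1]
    cv2.imwrite('pics/'+f,cv2.resize(im,None,fx=k,fy=k,interpolation=cv2.INTER_CUBIC))
E
python3 - <<'E'
from h import *
for n in ['scene','top','wrist']:
    c=grab(n,n+'0.png'); 
    print({k:v for k,v in c.items() if k not in('image','state')})
print(state())
E
```

```text
pics
{'vfov': 54.09536378289535, 'cx': 322.06214677413175, 'cy': 197.15612612808417, 'dist': array([0.00905351, 0.        , 0.        , 0.        , 0.        ]), 'rvec': array([ 1.19211433,  2.51426623, -0.76965412]), 'tvec': array([ 356.2816833 , -315.4170621 , 1326.32283471])}
{'vfov': 43.99157090148921, 'cx': 317.9782177456343, 'cy': 202.57320726975152, 'dist': array([-0.06358701,  0.        ,  0.        ,  0.        ,  0.        ]), 'rvec': array([ 2.19908345, -2.1524741 ,  0.11459251]), 'tvec': array([ -26.51270283,  560.0630442 , 1146.28800332])}
{'vfov': 66.49692539970461, 'cx': 311.28770248403174, 'cy': 197.25086348310046, 'dist': array([-0.0438315,  0.       ,  0.       ,  0.       ,  0.       ]), 'tool_from_camera': array([[ 6.57875290e-04, -9.53181580e-01, -3.02397820e-01,
         7.79371480e+01],
       [ 9.99999605e-01,  8.07661981e-04, -3.70285383e-04,
         1.06154423e+00],
       [ 5.97184429e-04, -3.02397458e-01,  9.53181736e-01,
        -1.41358382e+02],
       [ 0.00000000e+00,  0.00000000e+00,  0.00000000e+00,
         1.00000000e+00]])}
{'time': 0.15, 'joint_positions': array([ 6.57174594e+01,  7.23490654e+00, -2.31266018e+00,  8.05241268e+01,
       -2.00333960e-03,  9.00010230e+01]), 'qvel': array([-0.00636621, -0.18412097,  0.25546149,  0.01201873,  0.06909202,
       -0.07190957]), 'effort': array([ 5.31530532e-04, -4.36278355e+01,  3.53148866e+01,  1.37042082e-02,
        1.86799839e-04, -4.54019073e-06]), 'eef_pos': array([215.77912298, 478.26120194, 230.69655033]), 'tcp_rot': array([[-9.11521308e-01,  4.11252566e-01, -4.82704146e-04],
       [ 4.11252847e-01,  9.11520577e-01, -1.15496409e-03],
       [-3.49871853e-05, -1.25128784e-03, -9.99999217e-01]]), 'force': array([ 0.02263602, -0.13379365, -0.19189415]), 'wrist_torque': array([0.04686621, 0.00290918, 0.03006995]), 'finger_gap': 1.0055473670751982}
```

View pics/scene0.png

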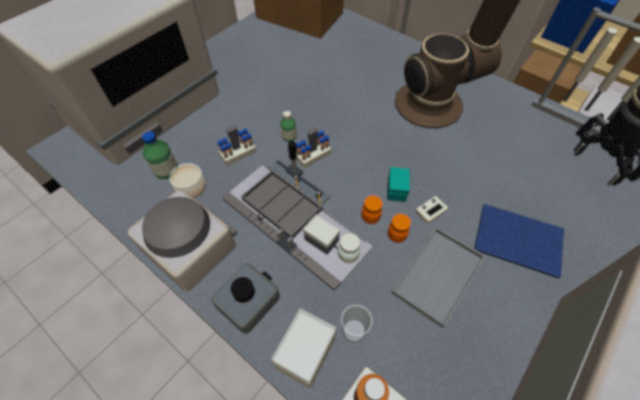

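View pics/top0.png

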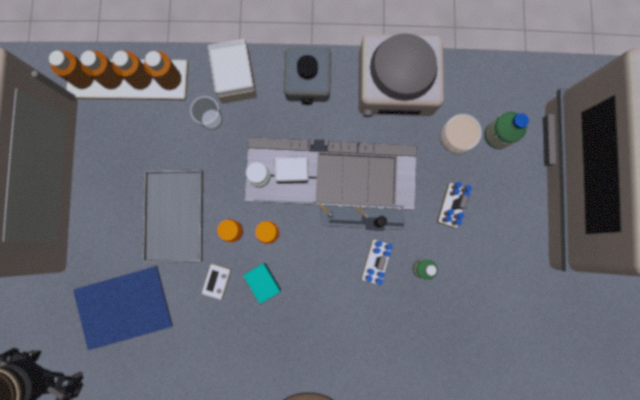

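View pics/wrist0.png

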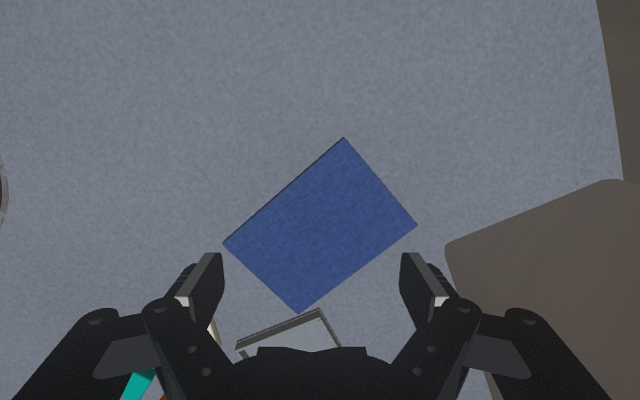

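Top view: jar (258,174) is white, with look-alikes orange at (228,230) and (266,232). The tipbox (292,168) is grey, with a turquoise look-alike at (262,283). Racks are at (455,204) and (377,262), the handle at (379,222), the side tray at (173,215) and the marker at about (319,146). I'll check these in close crops.

Run:
```python
from h import *
c=grab('top'); crop(c,235,130,435,290,4,'c1.png'); crop(c,130,150,290,310,4,'c2.png'); crop(c,360,170,490,290,6,'c3.png')
print(onz(c,[[247,147],[414,208],[247,205],[415,150]],10))
```

```text
[[ 694.21486824  160.87736428   10.        ]
 [ 554.08959088 -246.54615966   10.        ]
 [ 552.57765287  155.81040415   10.        ]
 [ 696.33831389 -248.86369407   10.        ]]
```

View pics/c1.png

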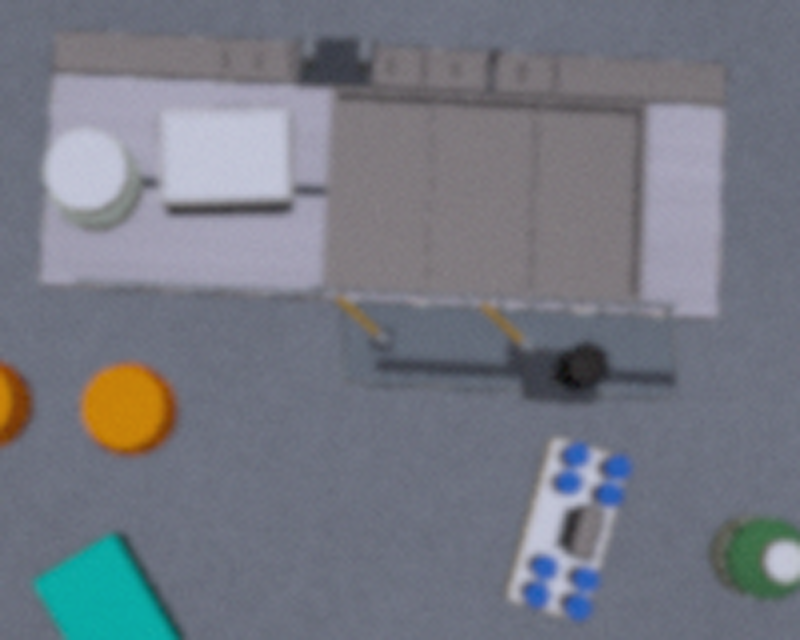

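View pics/c2.png

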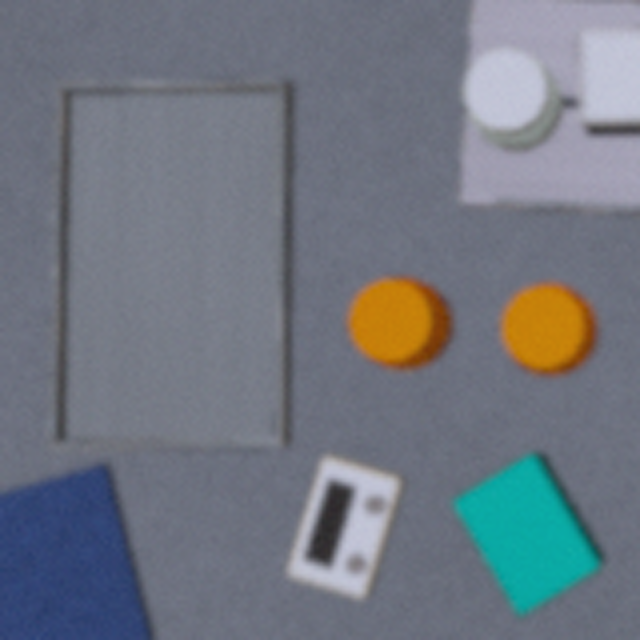

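View pics/c3.png

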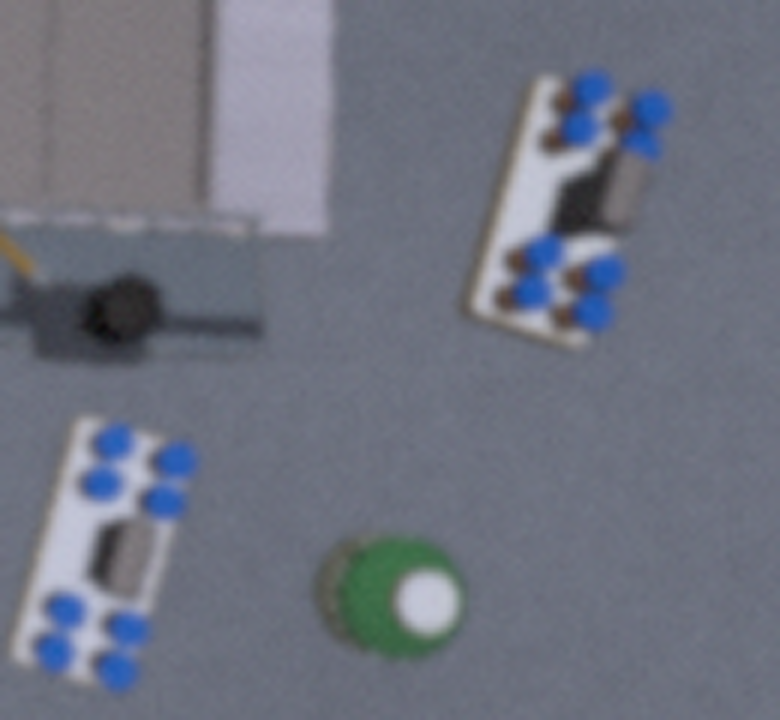

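Run:
```python
from h import *
np.set_printoptions(precision=1,suppress=True)
c=grab('top')
def P(l,z,o,k): return onz(c,np.array(l,float)/k+np.array(o),z)
A=[(113,440),(177,460),(100,483),(165,500),(65,610),(127,628),(53,652),(117,670)]
B=[(590,88),(650,108),(576,128),(640,145),(542,252),(603,272),(530,292),(590,312)]
for n,L,h in(('A',A,(130,556)),('B',B,(626,183))):
    p=P(L,72,(360,170),6); d=p[:4].mean(0)-p[4:].mean(0)
    print(n,p.mean(0),np.degrees(np.arctan2(d[1],d[0])),np.linalg.norm(d),'handle',P([h],113,(360,170),6))
b=P([(40,283),(716,315),(724,105),(52,75)],10,(235,130),4); print('bed',b, np.linalg.norm(b[0]-b[1]))
print('traytop',P([(333,93),(643,106),(325,292),(637,297)],33,(235,130),4))
print('jar top',P([(88,168)],70,(235,130),4),'box',P([(162,112),(291,110),(293,200),(163,203)],61,(235,130),4))
print('marker',P([(303,62),(371,66)],46,(235,130),4),'pointer',P([(494,58)],57,(235,130),4))
print('handle',P([(585,363)],140,(235,130),4))
s=P([(65,88),(290,85),(287,445),(58,440)],22,(130,150),4);print('side',s,s.mean(0))
print('timer',P([(325,457),(400,478),(363,598),(290,575)],20,(130,150),4))
print('orange',P([(392,322),(548,330)],70,(130,150),4),'wash',P([(428,602)],100,(360,170),6))
print('beaker',onz(c,[206,109],85))
```

```text
A [ 423.1 -155.2   72. ] -15.374987708494894 66.12791668578608 handle [[ 423.8 -155.3  113. ]]
B [ 561.7 -336.6   72. ] -16.53310139790893 66.54215317811745 handle [[ 563.9 -338.   113. ]]
bed [[ 562.7  161.    10. ]
 [ 552.3 -246.6   10. ]
 [ 680.9 -251.3   10. ]
 [ 689.9  158.3   10. ]] 407.6688968317842
traytop [[ 678.   -12.6   33. ]
 [ 674.5 -197.9   33. ]
 [ 558.8  -10.4   33. ]
 [ 559.9 -194.9   33. ]]
jar top [[623.8 127.3  70. ]] box [[659.   86.5  61. ]
 [661.9  11.7  61. ]
 [609.1   9.3  61. ]
 [605.7  84.4  61. ]]
marker [[693.6   5.5  46. ]
 [692.1 -34.6  46. ]] pointer [[ 696.2 -106.3   57. ]]
handle [[ 513.5 -149.8  140. ]]
side [[625.9 400.1  22. ]
 [630.4 264.   22. ]
 [416.  256.6  22. ]
 [415.5 393.1  22. ]] [521.9 328.5  22. ]
timer [[409.4 234.3  20. ]
 [398.2 189.5  20. ]
 [327.7 208.8  20. ]
 [340.  252.3  20. ]]
orange [[488.1 188.9  70. ]
 [485.6 100.1  70. ]] wash [[ 408.6 -267.4  100. ]]
beaker [[765.7 248.3  85. ]]
```

Choices: the white jar (258,174), the grey/clear tipbox (292,168), and the racks at (377,262) and (455,204). The orange jars and turquoise box are excluded. Next I'll write a planning helper and move over the jar and box.

```bash
cat >> h.py <<'E'
from scipy.spatial.transform import Rotation as Ro
def Rh(h):
    h=np.radians(h); y=np.array([np.cos(h),np.sin(h),0]); z=np.array([0,0,-1.]); return np.c_[np.cross(y,z),y,z]
def plan(tgts,grip=1,start=None):
    """tgts: list of (x,y,z,heading,n)"""
    if start is None:
        s=state(); p=np.array(s['eef_pos']);R=np.array(s['tcp_rot']).reshape(3,3)
    else: p,R=np.array(start[:3],float),Rh(start[3])
    rows=[]
    for x,y,z,h,n in tgts:
        T=Rh(h); q=np.array([x,y,z],float); w=(Ro.from_matrix(R.T@T)).as_rotvec()/n
        for i in range(n):
            rows.append([grip]+[round(v,1) for v in R.T@((q-p)/(n-i))]+[round(v,3) for v in w])
            p=p+R@np.array(rows[-1][1:4]); R=R@Ro.from_rotvec(rows[-1][4:]).as_matrix()
    print(str(rows).replace(' ','')); print(len(rows),p.round(1))
E
python3 - <<'E'
from h import *
plan([(630,70,240,-1.3,14)])
E
```

```text
[[1,np.float64(-39.0),np.float64(-14.4),np.float64(-0.6),np.float64(-0.0),np.float64(0.0),np.float64(0.084)],[1,np.float64(-40.0),np.float64(-11.1),np.float64(-0.6),np.float64(-0.0),np.float64(0.0),np.float64(0.084)],[1,np.float64(-40.8),np.float64(-7.7),np.float64(-0.6),np.float64(-0.0),np.float64(0.0),np.float64(0.084)],[1,np.float64(-41.3),np.float64(-4.3),np.float64(-0.6),np.float64(-0.0),np.float64(0.0),np.float64(0.084)],[1,np.float64(-41.5),np.float64(-0.8),np.float64(-0.7),np.float64(-0.0),np.float64(0.0),np.float64(0.084)],[1,np.float64(-41.5),np.float64(2.7),np.float64(-0.6),np.float64(-0.0),np.float64(0.0),np.float64(0.084)],[1,np.float64(-41.1),np.float64(6.2),np.float64(-0.7),np.float64(-0.0),np.float64(0.0),np.float64(0.084)],[1,np.float64(-40.4),np.float64(9.6),np.float64(-0.6),np.float64(-0.0),np.float64(0.0),np.float64(0.084)],[1,np.float64(-39.5),np.float64(13.0),np.float64(-0.7),np.float64(-0.0),np.float64(0.0),np.float64(0.084)],[1,np.float64(-38.2),np.float64(16.2),np.float64(-0.6),np.float64(-0.0),np.float64(0.0),np.float64(0.084)],[1,np.float64(-36.8),np.float64(19.4),np.float64(-0.7),np.float64(-0.0),np.float64(0.0),np.float64(0.084)],[1,np.float64(-35.0),np.float64(22.4),np.float64(-0.6),np.float64(-0.0),np.float64(0.0),np.float64(0.084)],[1,np.float64(-33.0),np.float64(25.3),np.float64(-0.7),np.float64(-0.0),np.float64(0.0),np.float64(0.084)],[1,np.float64(-30.7),np.float64(28.0),np.float64(-0.6),np.float64(-0.0),np.float64(0.0),np.float64(0.084)]]
14 [630.  70. 240.]
```

Request:
arm_command([
  [[1, -39, -14.4, -0.6, 0, 0, 0.084], [1, -40, -11, -0.6, 0, 0, 0.084], [1, -41, -7.7, -0.6, 0, 0, 0.084], [1, -41.3, -4.3, -0.6, 0, 0, 0.084], [1, -41.5, -0.8, -0.7, 0, 0, 0.084], [1, -41.5, 2.7, -0.6, 0, 0, 0.084], [1, -41, 6.2, -0.7, 0, 0, 0.084], [1, -40.4, 9.6, -0.6, 0, 0, 0.084], [1, -39.5, 13, -0.7, 0, 0, 0.084], [1, -38.2, 16.2, -0.6, 0, 0, 0.084], [1, -36.8, 19.4, -0.7, 0, 0, 0.084], [1, -35, 22.4, -0.6, 0, 0, 0.084], [1, -33, 25.3, -0.7, 0, 0, 0.084], [1, -30.7, 28, -0.6, 0, 0, 0.084], [1, 0, 0, 0, 0, 0, 0], [1, 0, 0, 0, 0, 0, 0]],
], squeeze=50)

```text
time: 2.25
eef_pos: [629.9, 70.3, 239.8]
tcp_rot: [[0.029, 1.0, -0.001], [1.0, -0.029, 0.0], [0.0, -0.001, -1.0]]
force: [-0.6, -0.4, -0.9]
finger_gap: 0.998
```

```bash
sed -i 's/round(v,\([13]\)) for/round(float(v),\1) for/g' h.py
python3 - <<'E'
from h import *
c=grab('wrist','w1.png'); grab('top','t1.png')
E
```

```text
(no output)
```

View pics/w1.png

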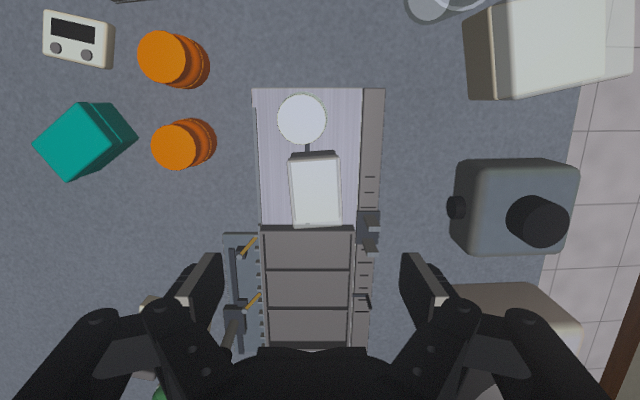

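Run:
```python
from h import *
np.set_printoptions(precision=1,suppress=True)
c=grab('wrist'); crop(c,230,70,400,350,2,'w1c.png'); 
c['image']=c['image']; crop(c,335,200,395,320,5,'w1m.png'); crop(c,270,80,360,240,4,'w1j.png')
```

```text
(no output)
```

View pics/w1m.png

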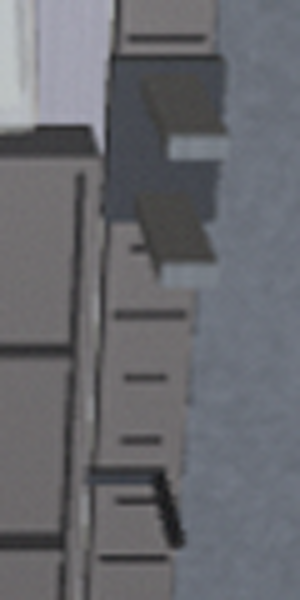

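View pics/w1j.png

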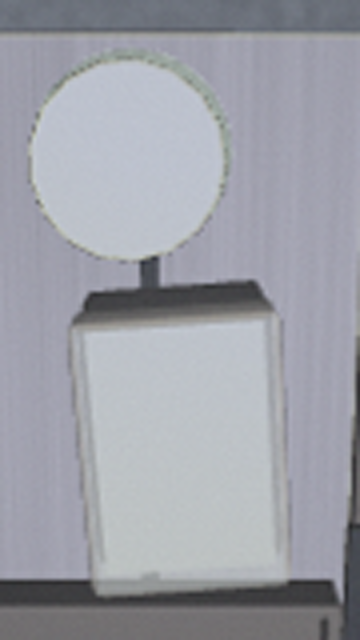

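View pics/w1c.png

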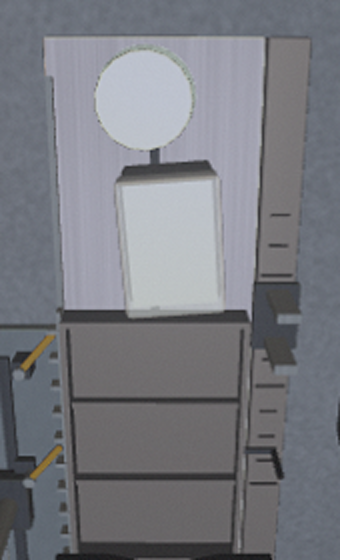

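Run:
```python
from h import *
np.set_printoptions(precision=1,suppress=True)
c=grab('wrist')
def P(l,z,o,k): return onz(c,np.array(l,float)/k+np.array(o),z)
M=lambda l,z:P(l,z,(335,200),5); J=lambda l,z:P(l,z,(270,80),4); C=lambda l,z:P(l,z,(230,70),2)
for z in(46,52,57,62): print('prongs',z,M([(199,147),(190,274)],z))
print('ptip',M([(180,545)],57))
print('plate',M([(108,57),(222,57),(104,218),(215,220)],20))
print('lines',M([(167,38),(150,315),(145,378),(140,440),(135,500),(132,558)],20))
print('jar',J([(128,158)],80),J([(30,158),(226,158),(128,58),(128,260)],80))
b=J([(72,325),(277,315),(289,580),(96,596)],71);print('box',b,b.mean(0),np.linalg.norm(b[0]-b[1]),np.linalg.norm(b[1]-b[2]))
e=b[0]+b[1]-b[2]-b[3]; print(np.degrees(np.arctan2(e[0],e[1])))
print('bed',C([(43,37),(265,37)],10))
print('tray front',C([(62,322),(248,322)],33), 'div', C([(72,400),(238,402),(78,475),(236,479)],25))
print('rail outer',C([(311,38),(280,490)],20))
s=c['state'];print(s['eef_pos'])
```

```text
prongs 46 [[703.7   0.5  46. ]
 [702.8 -33.6  46. ]]
prongs 52 [[702.4   3.1  52. ]
 [701.6 -30.3  52. ]]
prongs 57 [[701.4   5.4  57. ]
 [700.5 -27.6  57. ]]
prongs 62 [[700.3   7.6  62. ]
 [699.4 -24.8  62. ]]
ptip [[ 701.  -105.1   57. ]]
plate [[685.3  14.4  20. ]
 [714.2  13.6  20. ]
 [685.1 -30.6  20. ]
 [714.3 -32.   20. ]]
lines [[ 700.1   19.1   20. ]
 [ 698.   -59.7   20. ]
 [ 697.3  -79.1   20. ]
 [ 696.4  -98.8   20. ]
 [ 695.6 -118.5   20. ]
 [ 695.3 -138.1   20. ]]
jar [[622.2 132.5  80. ]] [[598.6 133.2  80. ]
 [645.8 131.9  80. ]
 [623.  155.5  80. ]
 [621.3 108.   80. ]]
box [[606.   90.5  71. ]
 [658.8  91.6  71. ]
 [662.2  17.9  71. ]
 [608.9  14.5  71. ]] [634.   53.6  71. ] 52.857938289977774 73.84557256835069
-2.378640269600642
bed [[562.9 165.3  10. ]
 [691.2 161.8  10. ]]
tray front [[564.8  -3.6  33. ]
 [680.6  -6.7  33. ]] div [[ 565.5  -63.8   25. ]
 [ 676.1  -68.3   25. ]
 [ 565.2 -123.7   25. ]
 [ 675.5 -130.    25. ]]
rail outer [[ 715.6  160.4   20. ]
 [ 707.8 -144.4   20. ]]
[629.6  71.1 240.5]
```

Request:
arm_command([
  [[1, 30, -4, 0, 0, 0, 0], [1, 31, -5, 20, 0, 0, 0], [1, 0, 0, 40, 0, 0, 0], [1, 0, 0, 40, 0, 0, 0], [1, 0, 0, 40, 0, 0, 0], [1, 0, 0, 30, 0, 0, 0], [1, 0, 0, 20, 0, 0, 0], [1, 0, 0, 12, 0, 0, 0], [1, 0, 0, 0, 0, 0, 0], [0, 0, 0, 0, 0, 0, 0], [0, 0, 0, 0, 0, 0, 0], [0, 0, 0, 0, 0, 0, 0], [0, 0, 0, 0, 0, 0, 0], [0, 0, 0, 0, 0, 0, 0], [0, 0, 0, 0, 0, 0, 0]],
], squeeze=60)

```text
time: 4.32
eef_pos: [623.9, 131.7, 40.2]
tcp_rot: [[0.029, 1.0, 0.003], [1.0, -0.029, 0.001], [0.001, 0.003, -1.0]]
force: [-1.2, 0.2, 5.9]
finger_gap: 0.592
```

Request:
arm_command([
  [[0, 0, 0, -15, 0, 0, 0], [0, 0, 0, -40, 0, 0, 0], [0, 0, 0, -45, 0, 0, 0], [0, 23.8, -20.3, 0, 0, 0, 0], [0, 23.8, -20.3, 0, 0, 0, 0], [0, 23.8, -20.3, 0, 0, 0, 0], [0, 23.8, -20.3, 0, 0, 0, 0], [0, 23.9, -20.3, 0, 0, 0, 0], [0, 23.9, -20.3, 0, 0, 0, 0], [0, 23.9, -20.3, 0, 0, 0, 0], [0, 23.9, -20.3, 0, 0, 0, 0], [0, 0, 0, 0, 0, 0, 0], [0, 0, 0, 0, 0, 0, 0]],
])

```text
time: 5.95
eef_pos: [466.5, 326.8, 138.8]
tcp_rot: [[0.029, 1.0, 0.001], [1.0, -0.029, 0.0], [0.0, 0.001, -1.0]]
force: [0.0, 0.2, -1.1]
finger_gap: 0.588
```

Run:
```python
from h import *
grab('wrist','w2.png')
c=grab('scene'); crop(c,300,150,600,350,2.6,'s2.png')
```

```text
(no output)
```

View pics/w2.png

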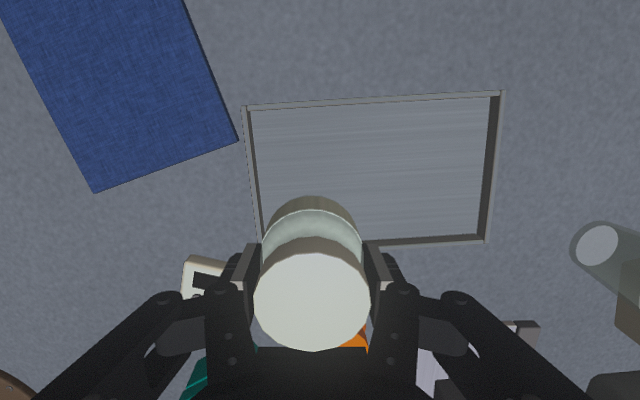

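View pics/s2.png

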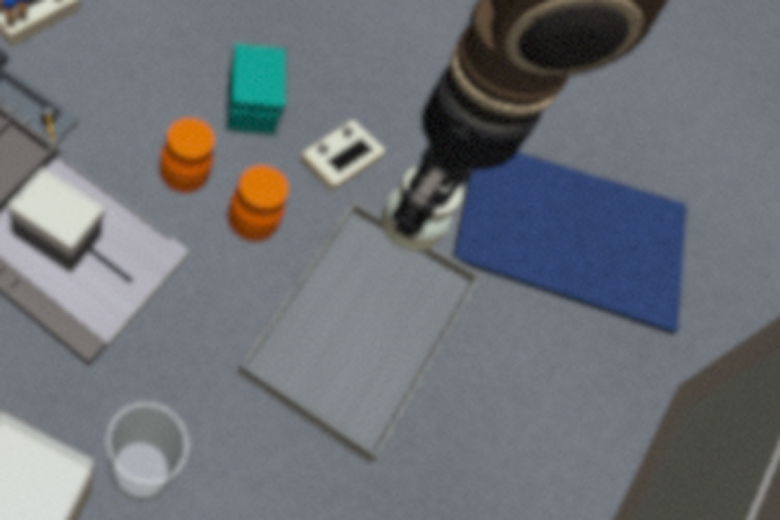

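Run:
```python
from h import *
np.set_printoptions(precision=1,suppress=True)
c=grab('wrist'); print(onz(c,[[242,107],[502,92],[487,242],[259,254]],22))
```

```text
[[412.4 401.8  22. ]
 [624.9 408.5  22. ]
 [631.5 273.6  22. ]
 [415.6 268.1  22. ]]
```

Request:
arm_command([
  [[0, 4, 0, 40, 0, 0, 0], [0, 0, 0, 40, 0, 0, 0], [0, 0, 0, 12, 0, 0, 0], [0, 0, 0, 6, 0, 0, 0], [0, 0, 0, 4, 0, 0, 0], [0, 0, 0, 0, 0, 0, 0]],
])

```text
time: 6.85
eef_pos: [466.9, 331.2, 37.1]
tcp_rot: [[0.029, 1.0, 0.001], [1.0, -0.029, 0.001], [0.001, 0.001, -1.0]]
force: [-0.8, -0.1, -1.1]
finger_gap: 0.591
```

Request:
arm_command([
  [[0, 0, 0, 1.5, 0, 0, 0], [0, 0, 0, 0, 0, 0, 0], [0.75, 0, 0, 0, 0, 0, 0], [0.85, 0, 0, 0, 0, 0, 0], [1, 0, 0, 0, 0, 0, 0], [1, 0, 0, 0, 0, 0, 0], [1, 0, 0, -30, 0, 0, 0], [1, 0, 0, -40, 0, 0, 0], [1, 0, 0, -40, 0, 0, 0], [1, 0, 0, -40, 0, 0, 0], [1, 0, 0, 0, 0, 0, 0]],
])

```text
time: 8.22
eef_pos: [467.8, 331.9, 188.4]
tcp_rot: [[0.029, 1.0, 0.005], [1.0, -0.029, 0.004], [0.004, 0.005, -1.0]]
force: [-0.3, 0.5, -0.6]
finger_gap: 0.996
```

Run:
```python
from h import *
c=grab('scene'); crop(c,300,150,600,350,2.6,'s3.png')
c=grab('top'); crop(c,130,120,450,300,2.5,'t3.png'); 
plan([(634,52,190,-3.0,9)])
```

```text
[[1,-30.4,19.5,-0.6,0.0,-0.0,0.003],[1,-30.4,19.6,-0.6,0.0,-0.0,0.003],[1,-30.3,19.7,-0.6,0.0,-0.0,0.003],[1,-30.3,19.8,-0.6,0.0,-0.0,0.003],[1,-30.2,19.9,-0.6,0.0,-0.0,0.003],[1,-30.2,19.9,-0.6,0.0,-0.0,0.003],[1,-30.1,20.1,-0.6,0.0,-0.0,0.003],[1,-30.0,20.1,-0.6,0.0,-0.0,0.003],[1,-30.0,20.2,-0.5,0.0,-0.0,0.003]]
9 [634.  52. 190.]
```

View pics/s3.png

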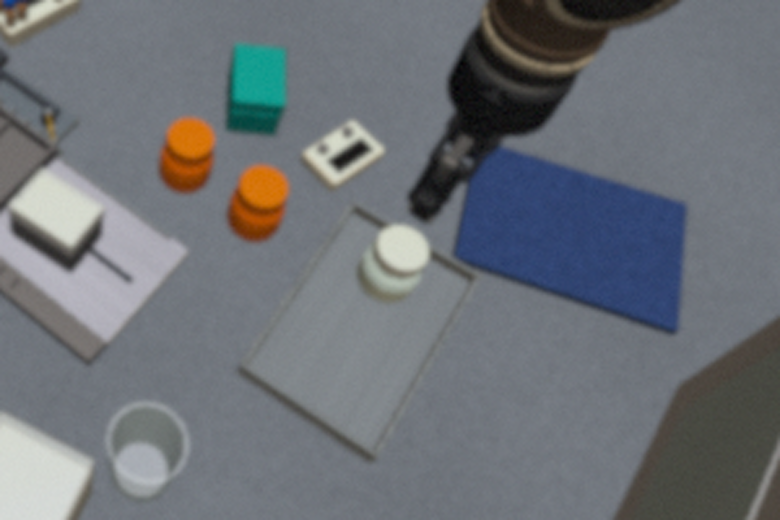

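View pics/t3.png

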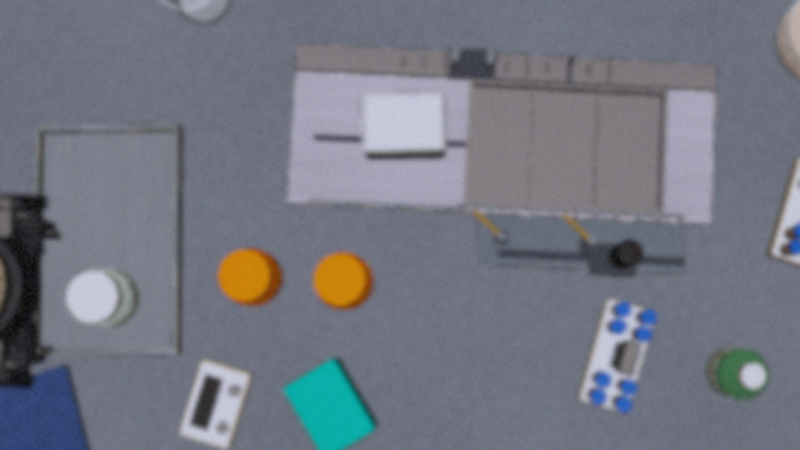

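Run:
```python
from h import *
plan([(634,51,185,2,9),(634,51,36,2,5)])
```

```text
[[1,-30.6,19.5,-0.0,0.0,-0.0,-0.007],[1,-30.7,19.3,-0.0,0.0,-0.0,-0.007],[1,-30.8,19.1,-0.0,0.0,-0.0,-0.007],[1,-31.0,18.9,-0.1,0.0,-0.0,-0.007],[1,-31.1,18.6,-0.0,0.0,-0.0,-0.007],[1,-31.2,18.4,-0.1,0.0,-0.0,-0.007],[1,-31.3,18.2,-0.0,0.0,-0.0,-0.007],[1,-31.5,18.0,-0.1,0.0,-0.0,-0.007],[1,-31.6,17.8,-0.0,0.0,-0.0,-0.007],[1,-0.0,-0.0,29.8,0.0,-0.0,-0.0],[1,-0.0,-0.0,29.8,0.0,-0.0,-0.0],[1,-0.0,-0.0,29.8,0.0,-0.0,-0.0],[1,-0.0,-0.0,29.8,0.0,-0.0,-0.0],[1,-0.0,-0.1,29.8,0.0,-0.0,-0.0]]
14 [634.  51.  36.]
```

Request:
arm_command([
  [[1, -30.6, 19.5, 0, 0, 0, -0.007], [1, -30.7, 19.3, 0, 0, 0, -0.007], [1, -30.8, 19.1, 0, 0, 0, -0.007], [1, -31, 18.9, 0, 0, 0, -0.007], [1, -31, 18.6, 0, 0, 0, -0.007], [1, -31.2, 18.4, 0, 0, 0, -0.007], [1, -31.3, 18.2, 0, 0, 0, -0.007], [1, -31.5, 18, 0, 0, 0, -0.007], [1, -31.6, 17.8, 0, 0, 0, -0.007], [1, 0, 0, 25, 0, 0, 0], [1, 0, 0, 0, 0, 0, 0]],
])

```text
time: 9.7
eef_pos: [632.0, 50.4, 155.9]
tcp_rot: [[-0.033, 0.999, -0.007], [0.999, 0.033, -0.0], [-0.0, -0.007, -1.0]]
force: [-0.1, 1.1, 1.1]
finger_gap: 0.998
```

Run:
```python
from h import *
grab('wrist','w4.png')
```

```text
(no output)
```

View pics/w4.png

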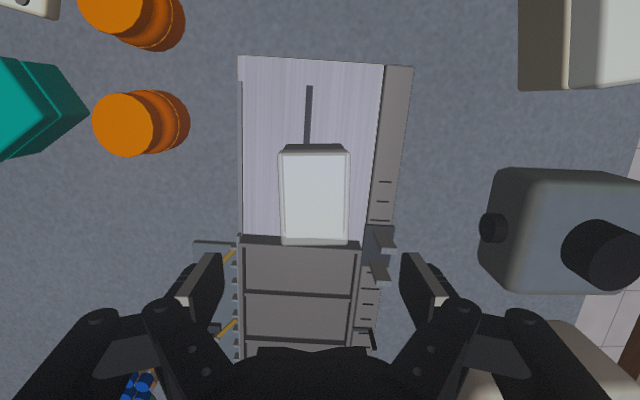

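Run:
```python
from h import *
np.set_printoptions(precision=1,suppress=True)
c=grab('wrist'); p=onz(c,[[279,151],[349,151],[347,244],[282,244]],71); print(p,p.mean(0))
```

```text
[[606.5  92.4  71. ]
 [658.9  94.2  71. ]
 [662.7  17.5  71. ]
 [609.1  15.6  71. ]] [634.3  54.9  71. ]
```

Box confirmed (56×78 consistent). Grip it: down 120 mm, with a small shift.

Request:
arm_command([
  [[1, 2, 2, 30, 0, 0, 0], [1, 0, 0, 35, 0, 0, 0], [1, 0, 0, 30, 0, 0, 0], [1, 0, 0, 17, 0, 0, 0], [1, 0, 0, 8, 0, 0, 0], [1, 0, 0, 0, 0, 0, 0], [0, 0, 0, 0, 0, 0, 0], [0, 0, 0, 0, 0, 0, 0], [0, 0, 0, 0, 0, 0, 0], [0, 0, 0, 0, 0, 0, 0], [0, 0, 0, 0, 0, 0, 0]],
])

```text
time: 11.18
eef_pos: [636.7, 53.1, 41.1]
tcp_rot: [[-0.034, 0.999, 0.002], [0.999, 0.034, 0.0], [0.0, 0.002, -1.0]]
force: [0.1, 0.3, 6.8]
finger_gap: 0.645
```

Run:
```python
from h import *
s=state(); x,y,z=s['eef_pos']
plan([(x,y,z+15,1.9,1),(x,y,140,1.9,2),(580,333,140,-1.3,9)],0)
```

```text
[[0,0.0,0.0,-15.0,0.002,-0.0,0.001],[0,0.0,0.0,-42.0,0.0,-0.0,-0.0],[0,0.0,0.1,-41.9,0.0,-0.0,-0.0],[0,31.3,-5.3,0.0,0.0,-0.0,0.006],[0,31.3,-5.5,0.0,0.0,-0.0,0.006],[0,31.2,-5.6,0.0,0.0,-0.0,0.006],[0,31.2,-5.8,0.0,0.0,-0.0,0.006],[0,31.2,-6.0,0.0,0.0,-0.0,0.006],[0,31.1,-6.2,0.0,0.0,-0.0,0.006],[0,31.1,-6.4,0.0,0.0,-0.0,0.006],[0,31.0,-6.6,0.0,0.0,-0.0,0.006],[0,31.0,-6.8,0.0,0.0,-0.0,0.006]]
12 [580. 333. 140.]
```

Request:
arm_command([
  [[0, 0, 0, -15, 0, 0, 0], [0, 0, 0, -42, 0, 0, 0], [0, 0, 0, -42, 0, 0, 0], [0, 31.3, -5.3, 0, 0, 0, 0.006], [0, 31.3, -5.5, 0, 0, 0, 0.006], [0, 31.2, -5.6, 0, 0, 0, 0.006], [0, 31.2, -5.8, 0, 0, 0, 0.006], [0, 31.2, -6, 0, 0, 0, 0.006], [0, 31.1, -6.2, 0, 0, 0, 0.006], [0, 31.1, -6.4, 0, 0, 0, 0.006], [0, 31, -6.6, 0, 0, 0, 0.006], [0, 31, -6.8, 0, 0, 0, 0.006], [0, 0, 0, 0, 0, 0, 0], [0, 0, 0, 0, 0, 0, 0]],
])

```text
time: 12.92
eef_pos: [578.8, 332.6, 138.9]
tcp_rot: [[0.02, 1.0, -0.0], [1.0, -0.02, -0.001], [-0.001, -0.0, -1.0]]
force: [0.3, -0.3, -0.8]
finger_gap: 0.647
```

Run:
```python
from h import *
grab('wrist','w5.png')
```

```text
(no output)
```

View pics/w5.png

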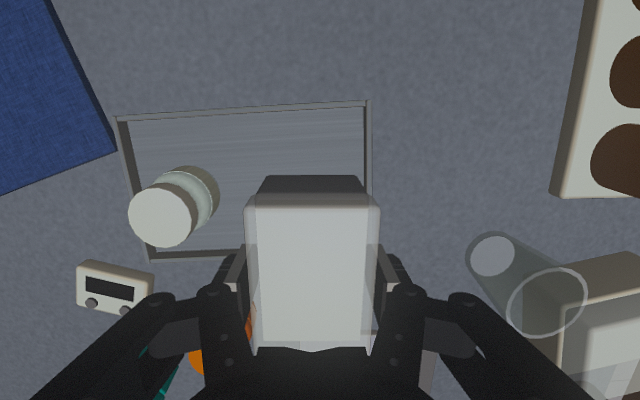

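Request:
arm_command([
  [[0, 0, 0, 40, 0, 0, 0], [0, 0, 0, 40, 0, 0, 0], [0, 0, 0, 12, 0, 0, 0], [0, 0, 0, 6, 0, 0, 0], [0, 0, 0, 4, 0, 0, 0], [0, 0, 0, 0, 0, 0, 0], [0, 0, 0, 0, 0, 0, 0], [0.8, 0, 0, 0, 0, 0, 0], [0.9, 0, 0, 0, 0, 0, 0], [1, 0, 0, 0, 0, 0, 0], [1, 0, 0, 0, 0, 0, 0], [1, 0, 0, -30, 0, 0, 0], [1, 0, 0, -40, 0, 0, 0], [1, 0, 0, -40, 0, 0, 0], [1, 0, 0, -40, 0, 0, 0], [1, 0, 0, -10, 0, 0, 0], [1, 0, 0, 0, 0, 0, 0]],
])

```text
time: 15.1
eef_pos: [579.1, 333.1, 196.9]
tcp_rot: [[0.02, 1.0, 0.001], [1.0, -0.02, 0.0], [0.0, 0.001, -1.0]]
force: [0.4, 0.2, -0.1]
finger_gap: 1.001
```

Run:
```python
from h import *
c=grab('scene'); crop(c,200,90,600,350,2,'s6.png')
c=grab('top'); crop(c,130,120,490,300,2.2,'t6.png');
```

View pics/s6.png

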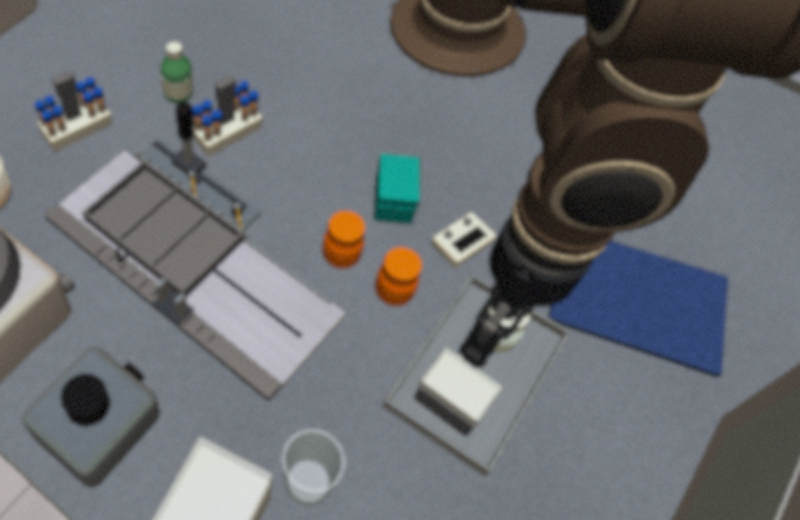

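View pics/t6.png

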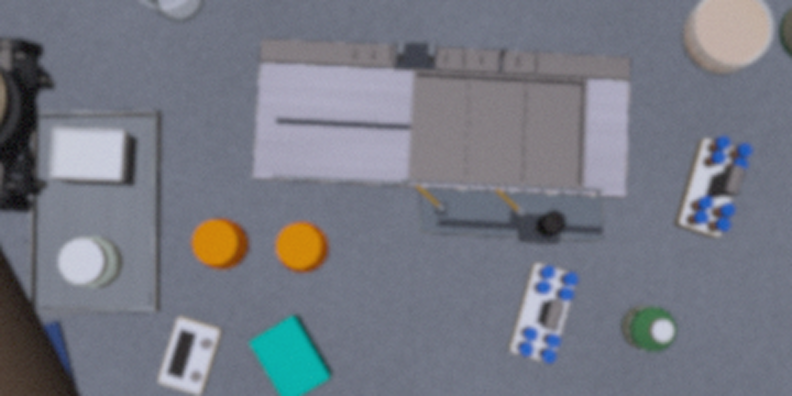

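Run:
```python
from h import *
plan([(424,-155,220,74.6,16)])
```

```text
[[1,-30.7,-9.0,-1.5,-0.0,-0.0,-0.083],[1,-29.8,-11.6,-1.5,-0.0,-0.0,-0.083],[1,-28.7,-14.0,-1.5,-0.0,-0.0,-0.083],[1,-27.5,-16.3,-1.5,-0.0,-0.0,-0.083],[1,-26.0,-18.5,-1.5,-0.0,-0.0,-0.083],[1,-24.4,-20.6,-1.5,-0.0,-0.0,-0.083],[1,-22.6,-22.6,-1.5,-0.0,-0.0,-0.083],[1,-20.7,-24.4,-1.5,-0.0,-0.0,-0.083],[1,-18.6,-26.0,-1.5,-0.0,-0.0,-0.083],[1,-16.4,-27.5,-1.5,-0.0,-0.0,-0.083],[1,-14.0,-28.7,-1.5,-0.0,-0.0,-0.083],[1,-11.6,-29.8,-1.5,-0.0,-0.0,-0.083],[1,-9.1,-30.7,-1.5,-0.0,-0.0,-0.083],[1,-6.5,-31.3,-1.6,-0.0,-0.0,-0.083],[1,-3.9,-31.7,-1.5,-0.0,-0.0,-0.083],[1,-1.3,-32.0,-1.6,-0.0,-0.0,-0.083]]
16 [ 424. -155.  220.]
```

Request:
arm_command([
  [[1, -30.7, -9, -1.5, 0, 0, -0.083], [1, -29.8, -11.6, -1.5, 0, 0, -0.083], [1, -28.7, -14, -1.5, 0, 0, -0.083], [1, -27.5, -16.3, -1.5, 0, 0, -0.083], [1, -26, -18.5, -1.5, 0, 0, -0.083], [1, -24.4, -20.6, -1.5, 0, 0, -0.083], [1, -22.6, -22.6, -1.5, 0, 0, -0.083], [1, -20.7, -24.4, -1.5, 0, 0, -0.083], [1, -18.6, -26, -1.5, 0, 0, -0.083], [1, -16.4, -27.5, -1.5, 0, 0, -0.083], [1, -14, -28.7, -1.5, 0, 0, -0.083], [1, -11.6, -29.8, -1.5, 0, 0, -0.083], [1, -9, -30.7, -1.5, 0, 0, -0.083], [1, -6.5, -31.3, -1.5, 0, 0, -0.083], [1, -3.9, -31.7, -1.5, 0, 0, -0.083], [0.7, -1.3, -32, -1.5, 0, 0, -0.083], [0.7, 0, 0, 0, 0, 0, 0], [0.7, 0, 0, 0, 0, 0, 0]],
])

```text
time: 17.45
eef_pos: [424.0, -154.3, 219.6]
tcp_rot: [[-0.965, 0.261, -0.002], [0.261, 0.965, 0.001], [0.002, 0.001, -1.0]]
force: [-0.2, 0.4, 0.2]
finger_gap: 0.699
```

Run:
```python
from h import *
grab('wrist','w7.png')
```

```text
(no output)
```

View pics/w7.png

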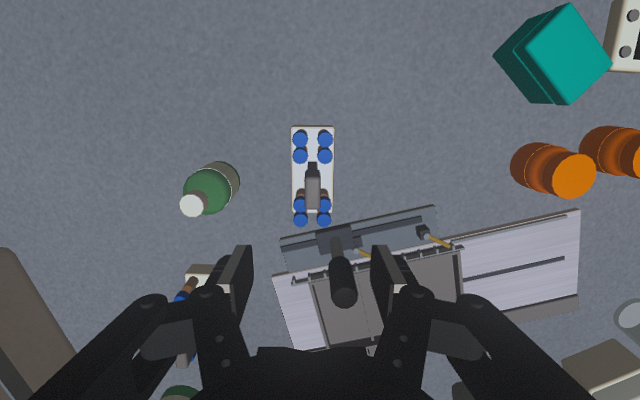

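Run:
```python
from h import *
np.set_printoptions(precision=1,suppress=True)
c=grab('wrist'); crop(c,280,115,345,235,5,'w7c.png')
h=onz(c,[[313,179],[313,208]],113);print(h,h.mean(0))
p=onz(c,[[292,127],[334,127]],28);print(p)
print(onz(c,[[344,296]],140))
```

```text
[[ 410.2 -147.7  113. ]
 [ 435.1 -154.3  113. ]] [ 422.6 -151.   113. ]
[[ 369.7 -159.7   28. ]
 [ 381.3 -116.3   28. ]]
[[ 509.5 -147.   140. ]]
```

View pics/w7c.png

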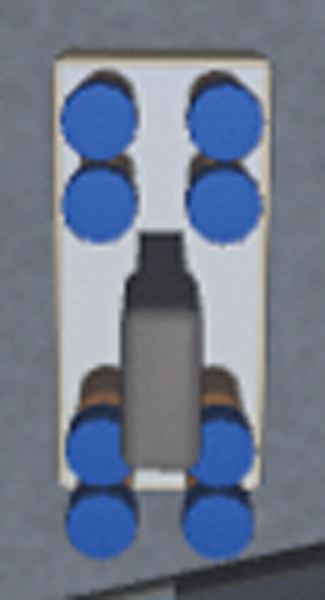

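Request:
arm_command([
  [[0.7, 0.5, 2, 40, 0, 0, 0], [0.7, 0, 0, 40, 0, 0, 0], [0.7, 0, 0, 35, 0, 0, 0], [0.7, 0, 0, 17, 0, 0, 0], [0.7, 0, 0, 8, 0, 0, 0], [0.7, 0, 0, 0, 0, 0, 0], [0, 0, 0, 0, 0, 0, 0], [0, 0, 0, 0, 0, 0, 0], [0, 0, 0, 0, 0, 0, 0], [0, 0, 0, 0, 0, 0, 0], [0, 0, 0, 0, 0, 0, 0], [0, 0, 0, 0, 0, 0, 0]],
])

```text
time: 19.05
eef_pos: [424.8, -153.0, 81.4]
tcp_rot: [[-0.966, 0.26, 0.001], [0.26, 0.966, -0.001], [-0.001, -0.0, -1.0]]
force: [-0.7, -0.9, 5.6]
finger_gap: 0.154
```

Run:
```python
from h import *
s=state(); x,y,z=s['eef_pos']
plan([(x,y,z+12,74.9,1),(x,y,140,74.9,2),(430,-40,140,88.5,4),(560,-40,140,88.5,4)],0)
```

```text
[[0,-0.0,-0.0,-12.0,-0.0,0.001,0.001],[0,-0.0,-0.0,-23.3,-0.0,0.0,-0.0],[0,-0.0,-0.0,-23.3,-0.0,0.0,-0.0],[0,6.1,27.6,-0.0,-0.0,0.0,-0.059],[0,4.5,27.9,-0.0,-0.0,0.0,-0.059],[0,2.8,28.1,-0.1,-0.0,0.0,-0.059],[0,1.2,28.3,-0.0,-0.0,0.0,-0.059],[0,-32.5,0.9,0.0,-0.0,0.0,-0.0],[0,-32.5,0.9,0.0,-0.0,0.0,-0.0],[0,-32.5,0.9,0.0,-0.0,0.0,-0.0],[0,-32.5,0.9,0.0,-0.0,0.0,-0.0]]
11 [560. -40. 140.]
```

Request:
arm_command([
  [[0, 0, 0, -12, 0, 0, 0], [0, 0, 0, -23.3, 0, 0, 0], [0, 0, 0, -23.3, 0, 0, 0], [0, 6, 27.6, 0, 0, 0, -0.059], [0, 4.5, 27.9, 0, 0, 0, -0.059], [0, 2.8, 28, 0, 0, 0, -0.059], [0, 1.2, 28.3, 0, 0, 0, -0.059], [0, -32.5, 0.9, 0, 0, 0, 0], [0, -32.5, 0.9, 0, 0, 0, 0], [0, -32.5, 0.9, 0, 0, 0, 0], [0, -32.5, 0.9, 0, 0, 0, 0], [0, 0, 0, 0, 0, 0, 0], [0, 0, 0, 0, 0, 0, 0]],
])

```text
time: 20.68
eef_pos: [558.8, -39.6, 138.9]
tcp_rot: [[-1.0, 0.027, -0.002], [0.027, 1.0, 0.0], [0.002, 0.0, -1.0]]
force: [0.7, 0.2, -2.5]
finger_gap: 0.155
```

Run:
```python
from h import *
grab('wrist','w8.png')
c=grab('top'); crop(c,260,130,460,280,4,'t8.png')
c=grab('scene'); crop(c,190,90,390,290,3,'s8.png')
```

```text
(no output)
```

View pics/w8.png

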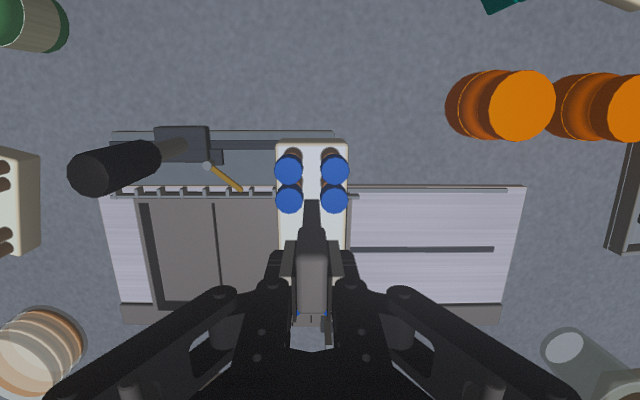

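View pics/s8.png

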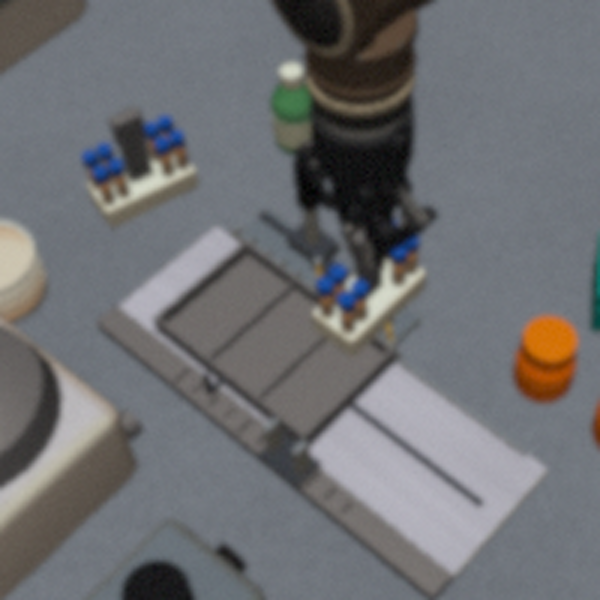

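Run:
```python
from h import *
np.set_printoptions(precision=1,suppress=True)
c=grab('wrist'); crop(c,90,120,380,330,2.7,'w8c.png')
```

```text
(no output)
```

View pics/w8c.png

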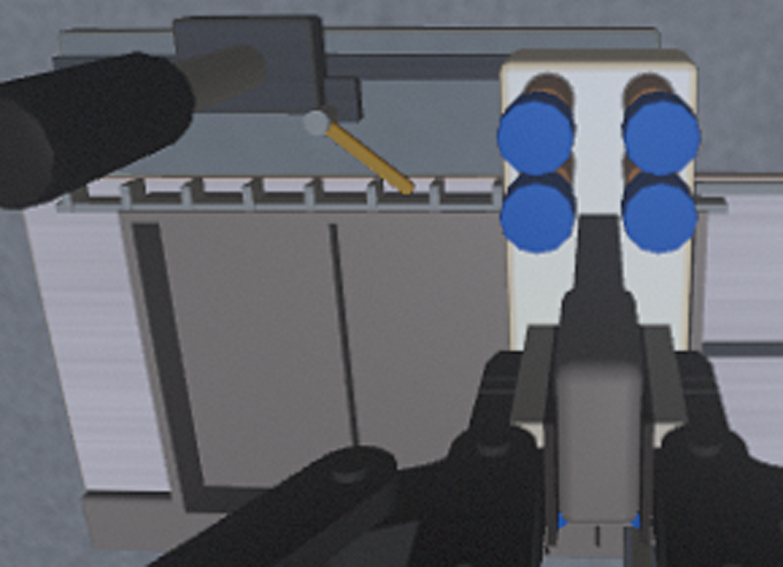

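View pics/t8.png

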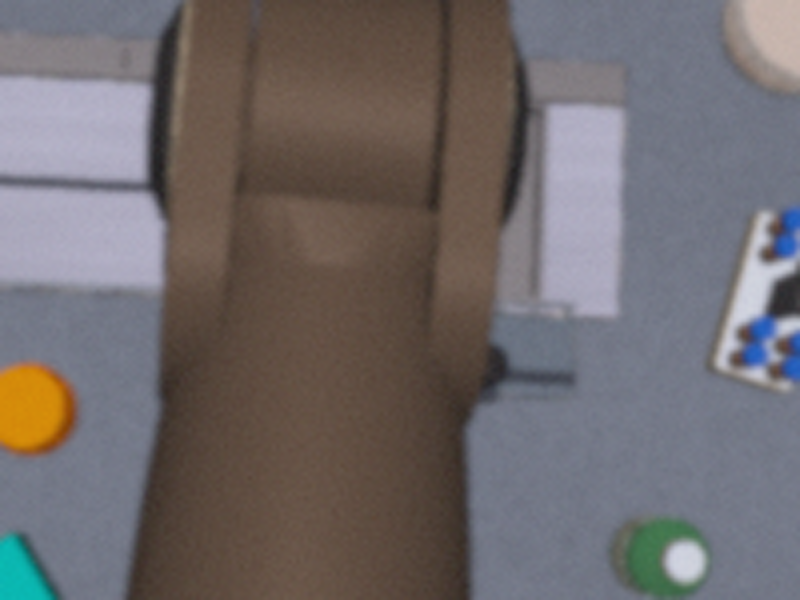

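Run:
```python
from h import *
np.set_printoptions(precision=1,suppress=True)
c=grab('wrist')
P=lambda l,z:onz(c,np.array(l,float)/2.7+np.array([90,120]),z)
print('div',P([(335,225),(353,440)],25)); print('left wall outer',P([(124,225),(186,500)],33)); print('right wall',P([(704,225),(699,345)],33))
print('left inner',P([(136,225),(165,350)],33))
r=P([(502,66),(697,66)],85.5); print('rack',r,r.mean(0)); print('handle',P([(600,366),(600,520)],170.5),'push',P([(20,155)],140))
print('bed ends',P([(40,300)],10), onz(c,[[525,187]],10))
```

```text
div [[ 565.9 -125.3   25. ]
 [ 647.7 -129.1   25. ]]
left wall outer [[ 561.5 -191.5   33. ]
 [ 666.9 -190.7   33. ]]
right wall [[566.3  -4.9  33. ]
 [608.6  -6.   33. ]]
left inner [[ 561.6 -187.5   33. ]
 [ 606.4 -186.4   33. ]]
rack [[507.4 -59.8  85.5]
 [508.6 -13.7  85.5]] [508.  -36.7  85.5]
handle [[541.2 -37.6 170.5]
 [569.  -38.3 170.5]] push [[ 513.2 -141.2  140. ]]
bed ends [[ 597.  -243.6   10. ]] [[562.3 162.8  10. ]]
```

Request:
arm_command([
  [[0, -21, 0.5, 0, 0, 0, 0], [0, -21, 0.5, 0, 0, 0, 0], [0, -21, 0.5, 10, 0, 0, 0], [0, 0, 0, 7, 0, 0, 0], [0, 0, 0, 0, 0, 0, 0], [0, 0, 0, 0, 0, 0, 0]],
])

```text
time: 21.68
eef_pos: [621.9, -39.9, 122.7]
tcp_rot: [[-1.0, 0.027, -0.0], [0.027, 1.0, 0.0], [0.0, 0.0, -1.0]]
force: [0.2, -0.3, -2.0]
finger_gap: 0.152
```

Run:
```python
from h import *
grab('wrist','w9.png')
c=grab('scene'); crop(c,210,140,370,280,5,'s9.png')
```

```text
(no output)
```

View pics/w9.png

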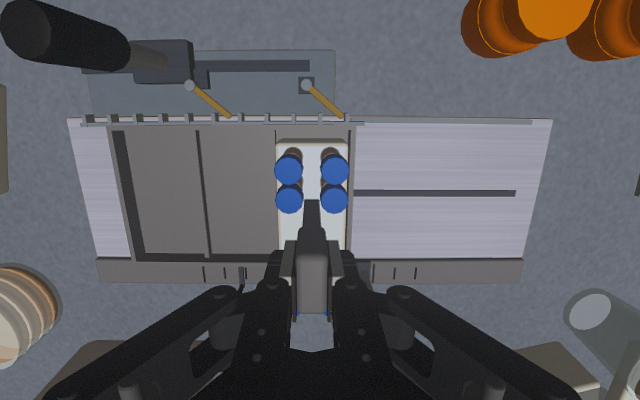

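View pics/s9.png

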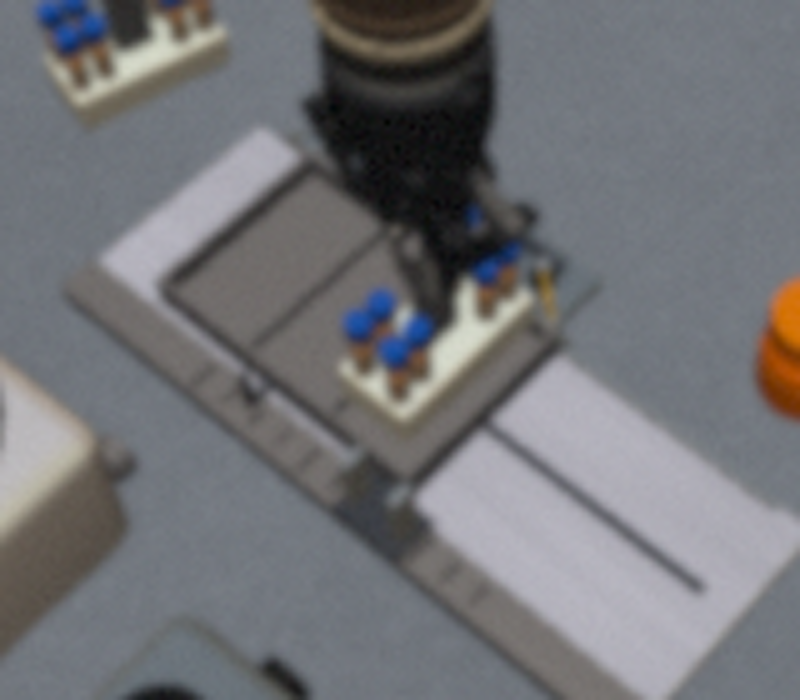

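Run:
```python
from h import *
c=grab('wrist'); crop(c,180,95,380,275,4,'w9c.png')
# predict pocket corners for tray centre guesses
np.set_printoptions(precision=0,suppress=True)
y=np.array([0.0255,1,0]);x=np.array([1,-0.0255,0])
o=np.array([620,-101,0])
pts=lambda o:[o+x*a+y*b+np.array([0,0,z]) for a,b,z in((-56,31-2,25),(56,31-2,25),(-60,-95,33),(-60,95,33),(60,-95,33),(0,-33,25))]
print((proj(c,pts(o))-[180,95])*4)
# held rack predicted: 
p=c['state']['eef_pos']; zb=p[2]-81.4
print((proj(c,[p*[1,1,0]+x*a+y*b+np.array([0,0,zb+28]) for a,b in((-50,-24),(-50,24))])-[180,95])*4)
```

```text
[[ 353.  136.]
 [ 375.  655.]
 [-305.  124.]
 [ 702.  118.]
 [-194.  686.]
 [  66.  413.]]
[[367. 204.]
 [669. 204.]]
```

View pics/w9c.png

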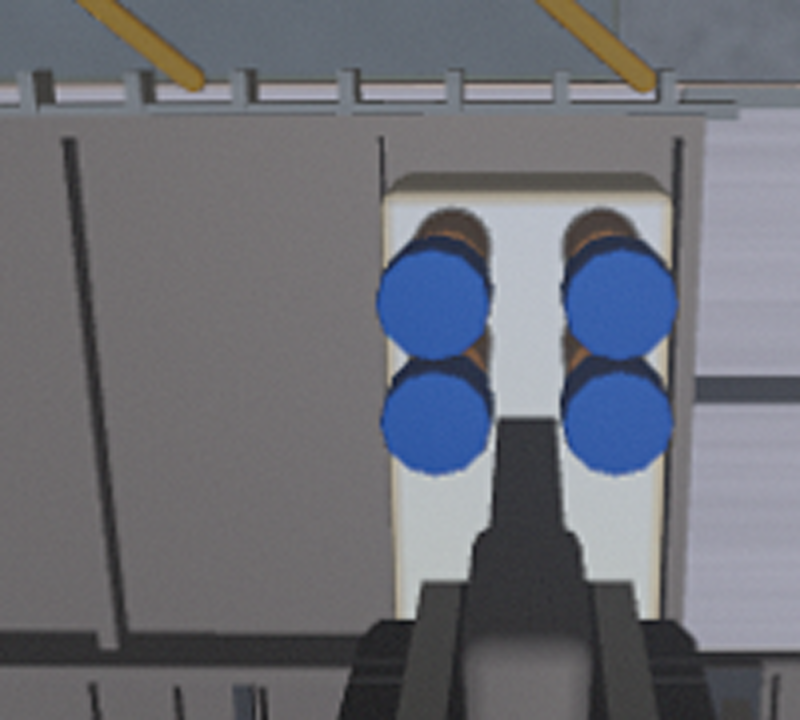

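Request:
arm_command([
  [[0, 0, 0, 8, 0, 0, 0], [0, 0, 0, 8, 0, 0, 0], [0, 0, 0, 5, 0, 0, 0], [0, 0, 0, 2.5, 0, 0, 0], [0, 0, 0, 0, 0, 0, 0], [0, 0, 0, 0, 0, 0, 0]],
])

```text
time: 22.58
eef_pos: [622.7, -39.9, 98.9]
tcp_rot: [[-1.0, 0.027, 0.0], [0.027, 1.0, -0.0], [-0.0, -0.0, -1.0]]
force: [0.1, 0.2, -2.8]
finger_gap: 0.154
```

Request:
arm_command([
  [[0, 0, 0, 1, 0, 0, 0], [0, 0, 0, 0, 0, 0, 0], [0.25, 0, 0, 0, 0, 0, 0], [0.4, 0, 0, 0, 0, 0, 0], [0.5, 0, 0, 0, 0, 0, 0], [0.5, 0, 0, 0, 0, 0, 0], [0.5, 0, 0, -20, 0, 0, 0], [0.5, 0, 0, -40, 0, 0, 0], [0.5, 0, 0, -40, 0, 0, 0], [0.5, 0, 0, -20, 0, 0, 0], [0.5, 0, 0, 0, 0, 0, 0]],
])

```text
time: 23.95
eef_pos: [623.5, -39.9, 219.6]
tcp_rot: [[-1.0, 0.027, 0.003], [0.027, 1.0, -0.0], [-0.003, -0.0, -1.0]]
force: [0.1, 0.7, -0.5]
finger_gap: 0.501
```

Run:
```python
from h import *
grab('wrist','w10.png')
c=grab('scene'); crop(c,210,120,370,260,5,'s10.png')
c=grab('top','t10.png')
plan([(600,-225,225,73.5,9),(565,-337,225,73.5,5)],0.7)
```

```text
[[0.7,1.9,-20.6,-1.0,-0.0,-0.0,0.029],[0.7,1.3,-20.7,-1.0,-0.0,-0.0,0.029],[0.7,0.7,-20.7,-0.9,-0.0,-0.0,0.029],[0.7,0.1,-20.7,-1.0,-0.0,-0.0,0.029],[0.7,-0.5,-20.7,-0.9,-0.0,-0.0,0.029],[0.7,-1.1,-20.7,-1.0,-0.0,-0.0,0.029],[0.7,-1.7,-20.7,-0.9,-0.0,-0.0,0.029],[0.7,-2.3,-20.6,-1.0,-0.0,-0.0,0.029],[0.7,-2.8,-20.5,-0.9,-0.0,-0.0,0.029],[0.7,0.4,-23.5,0.0,-0.0,-0.0,0.0],[0.7,0.3,-23.5,0.0,-0.0,-0.0,0.0],[0.7,0.4,-23.4,0.0,-0.0,-0.0,0.0],[0.7,0.3,-23.5,0.0,-0.0,-0.0,0.0],[0.7,0.4,-23.4,0.0,-0.0,-0.0,0.0]]
14 [ 565.  -336.9  225. ]
```

View pics/w10.png

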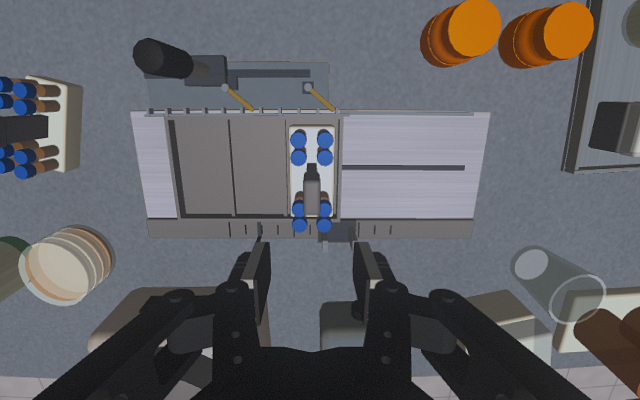

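View pics/s10.png

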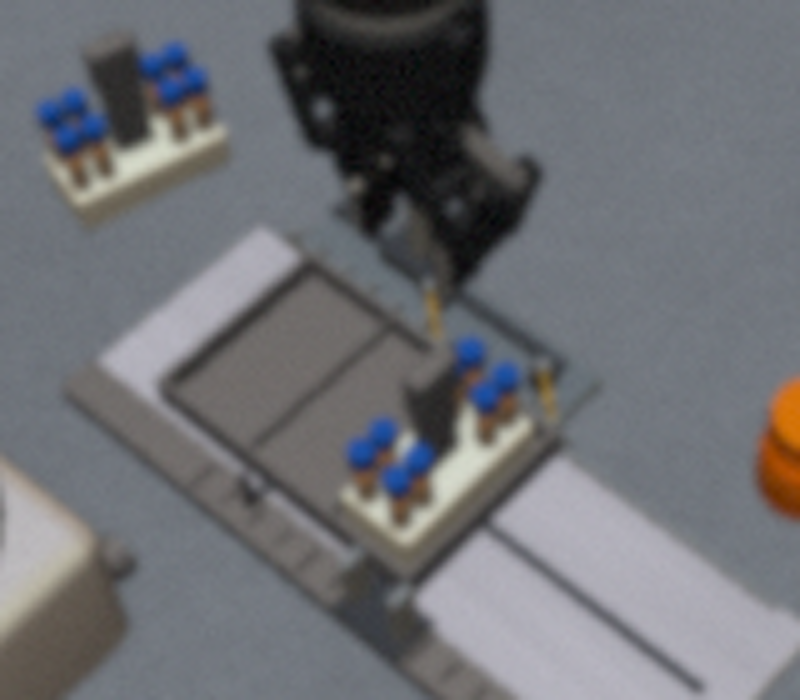

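View pics/t10.png

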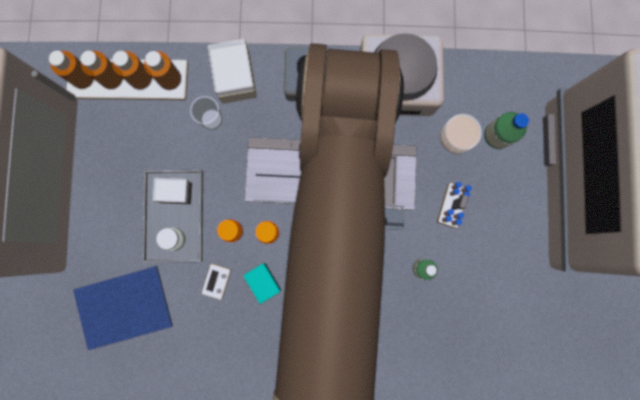

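Request:
arm_command([
  [[0.7, 1.5, -20.6, -1, 0, 0, 0.029], [0.7, 1, -20.7, -1, 0, 0, 0.029], [0.7, 0.7, -20.7, -1, 0, 0, 0.029], [0.7, 0, -20.7, -1, 0, 0, 0.029], [0.7, -0.5, -20.7, -1, 0, 0, 0.029], [0.7, -1, -20.7, -1, 0, 0, 0.029], [0.7, -1.7, -20.7, 0, 0, 0, 0.029], [0.7, -2.3, -20.6, 0, 0, 0, 0.029], [0.7, -2.8, -20.5, 0, 0, 0, 0.029], [0.7, 0.4, -23.5, 0, 0, 0, 0], [0.7, 0.4, -23.5, 0, 0, 0, 0], [0.7, 0.4, -23.5, 0, 0, 0, 0], [0.7, 0.4, -23.5, 0, 0, 0, 0], [0.7, 0.4, -23.5, 0, 0, 0, 0], [0.7, 0, 0, 0, 0, 0, 0], [0.7, 0, 0, 0, 0, 0, 0]],
])

```text
time: 26.1
eef_pos: [565.8, -337.2, 223.7]
tcp_rot: [[-0.959, 0.284, 0.0], [0.284, 0.959, 0.0], [0.0, 0.0, -1.0]]
force: [-0.4, -0.8, -0.7]
finger_gap: 0.698
```

Run:
```python
from h import *
c=grab('wrist','w11.png'); crop(c,240,80,390,230,5,'w11c.png')
```

```text
(no output)
```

View pics/w11.png

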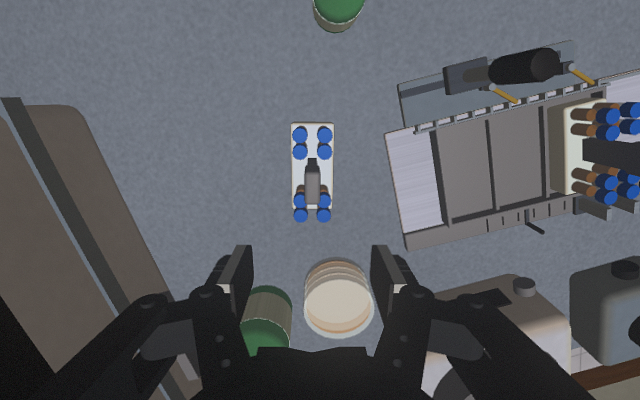

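View pics/w11c.png

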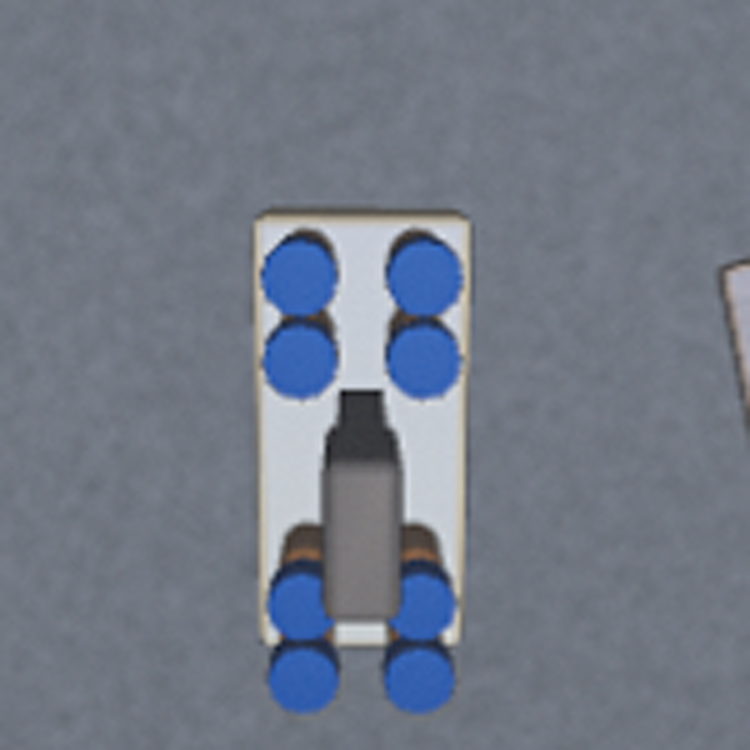

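Run:
```python
from h import *
np.set_printoptions(precision=1,suppress=True)
c=grab('wrist'); p=onz(c,[[312.4,173],[312.4,204]],113); m=p.mean(0); s=c['state']
print(p,m, np.array(s['tcp_rot']).reshape(3,3).T@(m-s['eef_pos']))
```

```text
[[ 548.  -329.5  113. ]
 [ 574.6 -337.3  113. ]] [ 561.3 -333.4  113. ] [  5.5   2.  110.8]
```

Request:
arm_command([
  [[0.7, 3, 1, 40, 0, 0, 0], [0.7, 0, 0, 40, 0, 0, 0], [0.7, 0, 0, 35, 0, 0, 0], [0.7, 0, 0, 20, 0, 0, 0], [0.7, 0, 0, 8, 0, 0, 0], [0.7, 0, 0, 0, 0, 0, 0], [0, 0, 0, 0, 0, 0, 0], [0, 0, 0, 0, 0, 0, 0], [0, 0, 0, 0, 0, 0, 0], [0, 0, 0, 0, 0, 0, 0], [0, 0, 0, 0, 0, 0, 0], [0, 0, 0, 0, 0, 0, 0]],
])

```text
time: 27.7
eef_pos: [563.7, -335.9, 81.8]
tcp_rot: [[-0.959, 0.284, 0.001], [0.284, 0.959, -0.001], [-0.002, -0.001, -1.0]]
force: [-0.2, -1.2, 5.6]
finger_gap: 0.156
```

Run:
```python
from h import *
s=state(); x,y,z=s['eef_pos']
plan([(x,y,z+12,73.5,1),(x,y,142,73.5,2),(580,-230,142,88.5,4),(622,-164,142,88.5,3)],0)
```

```text
[[0,-0.0,-0.0,-12.0,-0.001,0.002,-0.0],[0,-0.0,0.0,-24.1,0.0,-0.0,-0.0],[0,-0.0,0.0,-24.1,0.0,-0.0,-0.0],[0,3.6,26.5,-0.0,0.0,-0.0,-0.065],[0,1.9,26.7,-0.0,0.0,-0.0,-0.065],[0,0.1,26.8,-0.0,0.0,-0.0,-0.065],[0,-1.6,26.7,-0.0,0.0,-0.0,-0.065],[0,-13.4,22.4,0.0,0.0,-0.0,-0.001],[0,-13.4,22.4,0.0,0.0,-0.0,-0.001],[0,-13.4,22.4,0.0,0.0,-0.0,-0.001]]
10 [ 622. -164.  142.]
```

Request:
arm_command([
  [[0, 0, 0, -12, 0, 0, 0], [0, 0, 0, -24, 0, 0, 0], [0, 0, 0, -24, 0, 0, 0], [0, 3.6, 26.5, 0, 0, 0, -0.065], [0, 1.9, 26.7, 0, 0, 0, -0.065], [0, 0, 26.8, 0, 0, 0, -0.065], [0, -1.6, 26.7, 0, 0, 0, -0.065], [0, -12.8, 22.4, 0, 0, 0, 0], [0, -12.8, 22.4, 6, 0, 0, 0], [0, -12.8, 22.4, 10, 0, 0, 0], [0, 0, 0, 0, 0, 0, 0], [0, 0, 0, 0, 0, 0, 0]],
])

```text
time: 29.2
eef_pos: [619.5, -163.5, 124.7]
tcp_rot: [[-1.0, 0.028, -0.001], [0.028, 1.0, -0.0], [0.001, -0.0, -1.0]]
force: [-1.0, -0.3, -2.8]
finger_gap: 0.154
```

Run:
```python
from h import *
c=grab('wrist','w12.png'); crop(c,220,80,420,280,3,'w12c.png')
c=grab('scene'); crop(c,210,120,370,260,5,'s12.png')
```

```text
(no output)
```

View pics/w12c.png

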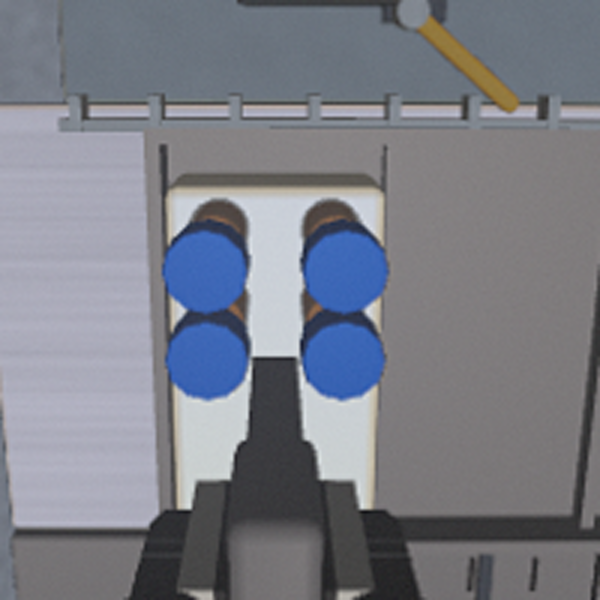

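View pics/s12.png

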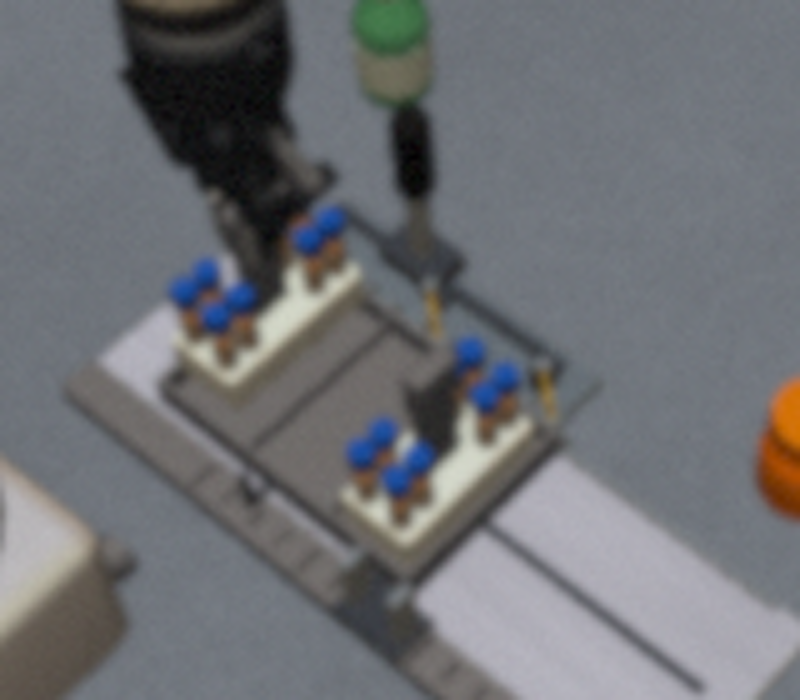

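Request:
arm_command([
  [[0, 0, 0, 8, 0, 0, 0], [0, 0, 0, 8, 0, 0, 0], [0, 0, 0, 6, 0, 0, 0], [0, 0, 0, 3, 0, 0, 0], [0, 0, 0, 0.8, 0, 0, 0], [0, 0, 0, 0, 0, 0, 0], [0, 0, 0, 0, 0, 0, 0], [0.25, 0, 0, 0, 0, 0, 0], [0.4, 0, 0, 0, 0, 0, 0], [0.5, 0, 0, 0, 0, 0, 0], [0.5, 0, 0, 0, 0, 0, 0], [0.5, 0, 0, -20, 0, 0, 0], [0.5, 0, 0, -40, 0, 0, 0], [0.5, 0, 0, -40, 0, 0, 0], [0.5, 0, 0, -20, 0, 0, 0], [0.5, 0, 0, 0, 0, 0, 0]],
])

```text
time: 31.3
eef_pos: [620.8, -163.7, 220.9]
tcp_rot: [[-1.0, 0.028, 0.004], [0.028, 1.0, -0.001], [-0.004, -0.001, -1.0]]
force: [-0.2, -0.8, 0.2]
finger_gap: 0.5
```

Run:
```python
from h import *
c=grab('wrist','w13.png'); 
c=grab('scene'); crop(c,190,90,510,330,2.5,'s13.png')
```

```text
(no output)
```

View pics/w13.png

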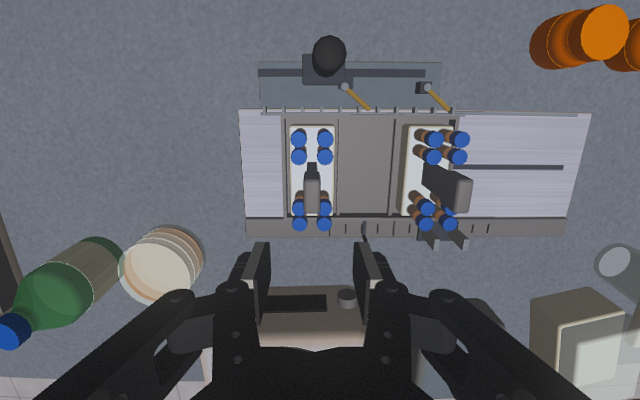

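View pics/s13.png

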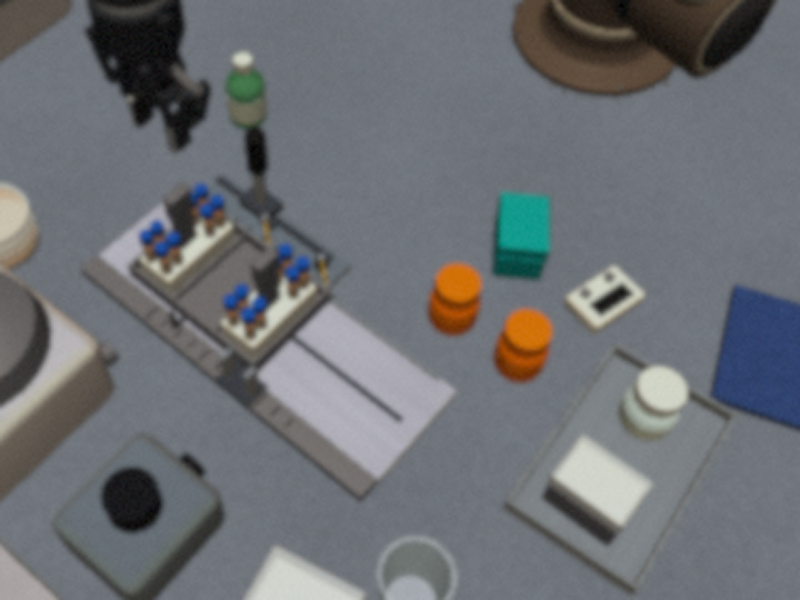

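Run:
```python
from h import *
np.set_printoptions(precision=1,suppress=True)
c=grab('wrist'); crop(c,290,20,370,110,6,'w13h.png'); crop(c,350,205,480,260,6,'w13m.png')
t=grab('top'); crop(t,340,180,430,260,7,'t13.png')
print(onz(c,[[329,54]],140))
```

```text
[[ 512.6 -147.6  140. ]]
```

View pics/w13h.png

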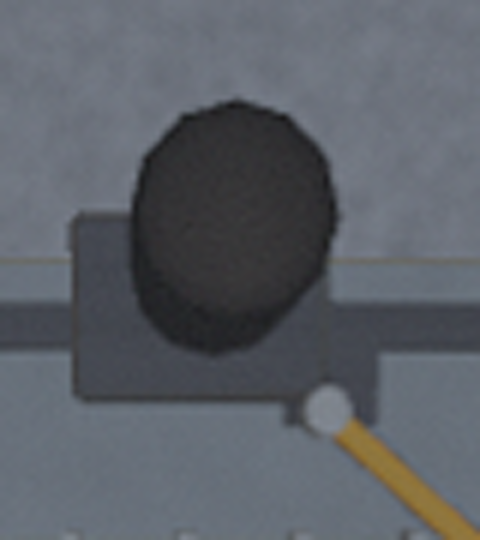

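View pics/w13m.png

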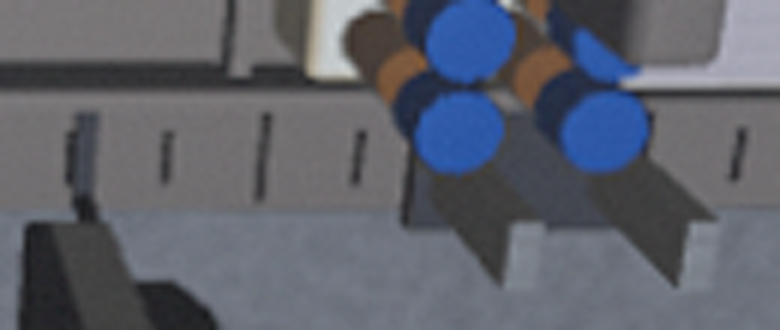

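View pics/t13.png

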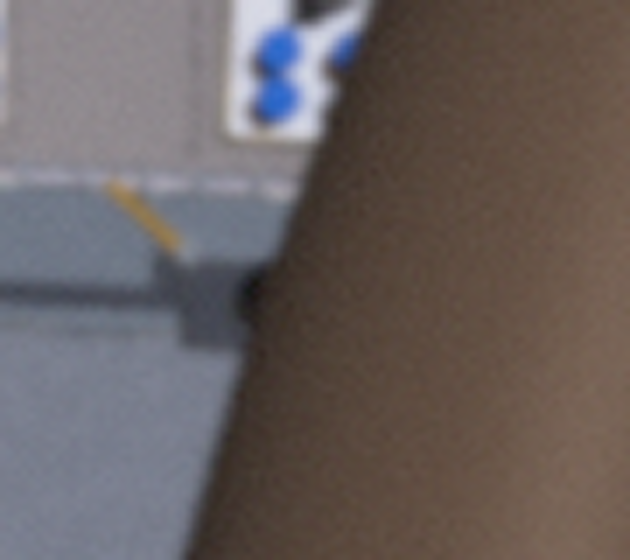

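Run:
```python
from h import *
plan([(640,-90,250,-1.5,11)],0)
```

```text
[[0,-1.7,6.7,-3.0,-0.0,-0.0,0.143],[0,-0.7,6.9,-3.0,-0.0,-0.0,0.143],[0,0.3,6.9,-3.0,-0.0,-0.0,0.143],[0,1.3,6.8,-3.0,-0.0,-0.0,0.143],[0,2.2,6.6,-3.0,-0.0,-0.0,0.143],[0,3.1,6.2,-2.9,-0.0,-0.0,0.143],[0,4.0,5.7,-3.0,-0.0,-0.0,0.143],[0,4.7,5.0,-2.9,-0.0,-0.0,0.143],[0,5.4,4.3,-3.0,-0.0,-0.0,0.143],[0,6.0,3.5,-2.9,-0.0,-0.0,0.143],[0,6.4,2.6,-3.0,-0.0,-0.0,0.143]]
11 [640. -90. 250.]
```

Request:
arm_command([
  [[0, -1.7, 6.7, -3, 0, 0, 0.143], [0, -0.7, 6.9, -3, 0, 0, 0.143], [0, 0.3, 6.9, -3, 0, 0, 0.143], [0, 1.3, 6.8, -3, 0, 0, 0.143], [0, 2.2, 6.6, -3, 0, 0, 0.143], [0, 3, 6.2, -3, 0, 0, 0.143], [0, 4, 5.7, -3, 0, 0, 0.143], [0, 4.7, 5, -3, 0, 0, 0.143], [0, 5.4, 4.3, -3, 0, 0, 0.143], [0, 6, 3.5, -3, 0, 0, 0.143], [0, 6.4, 2.6, -3, 0, 0, 0.143], [0, 0, 0, 0, 0, 0, 0], [0, 0, 0, 0, 0, 0, 0]],
])

```text
time: 33.12
eef_pos: [640.3, -90.3, 251.1]
tcp_rot: [[0.028, 1.0, -0.001], [1.0, -0.028, 0.0], [0.0, -0.001, -1.0]]
force: [0.7, 0.5, -0.1]
finger_gap: -0.002
```

Run:
```python
from h import *
c=grab('wrist','w14.png');
```

```text
(no output)
```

View pics/w14.png

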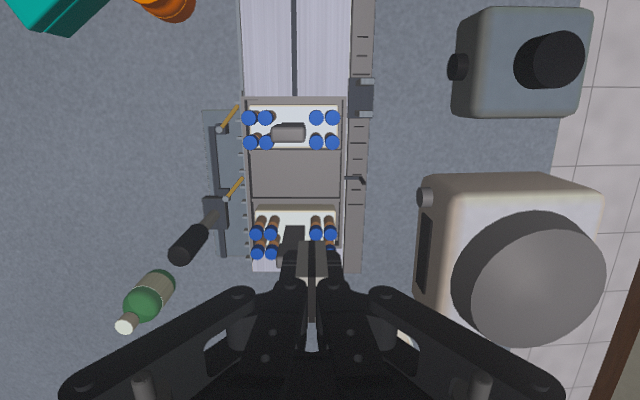

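Run:
```python
from h import *
c=grab('wrist'); crop(c,335,60,395,200,5,'w14c.png')
```

```text
(no output)
```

View pics/w14c.png

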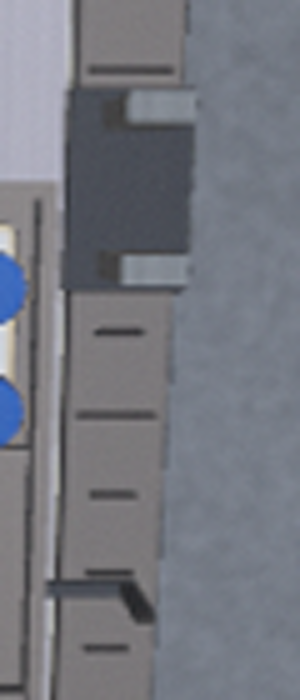

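Run:
```python
from h import *
np.set_printoptions(precision=1,suppress=True)
c=grab('wrist'); P=lambda l,z:onz(c,np.array(l,float)/5+np.array([335,60]),z)
for z in (10,20,30): print(z,P([(130,69),(120,332),(117,413),(113,494),(109,573),(105,648)],z)[:,1], 'plate',P([(130,87),(125,290)],z)[:,1])
for z in(46,57,66): print('prongs',z,P([(162,107),(155,270)],z))
print('tip',P([(145,618)],57)); print('bracket',P([(85,588)],30),P([(85,588)],40))
```

```text
10 [  17.   -43.8  -63.6  -84.  -104.6 -124.7] plate [ 13.  -33.7]
20 [  16.3  -42.9  -62.2  -82.1 -102.1 -121.7] plate [ 12.4 -33.1]
30 [  15.5  -42.1  -60.9  -80.3  -99.7 -118.8] plate [ 11.7 -32.6]
prongs 46 [[703.    6.5  46. ]
 [702.2 -27.5  46. ]]
prongs 57 [[701.1   5.9  57. ]
 [700.3 -27.   57. ]]
prongs 66 [[699.5   5.4  66. ]
 [698.8 -26.6  66. ]]
tip [[ 699.9 -103.9   57. ]]
bracket [[ 689.6 -103.3   30. ]] [[ 688.3 -100.8   40. ]]
```

Run:
```python
from h import *
plan([(511.5,-190,248,-1.5,6)],0)
```

```text
[[0,-17.2,-21.0,0.6,-0.0,0.0,-0.001],[0,-17.2,-21.0,0.6,-0.0,0.0,-0.001],[0,-17.2,-21.0,0.6,-0.0,0.0,-0.001],[0,-17.1,-21.1,0.6,-0.0,0.0,-0.001],[0,-17.1,-21.0,0.6,-0.0,0.0,-0.001],[0,-17.2,-21.1,0.7,-0.0,0.0,-0.001]]
6 [ 511.5 -190.   248. ]
```

Request:
arm_command([
  [[0, -17.2, -21, 0.5, 0, 0, 0], [0, -17.2, -21, 0.5, 0, 0, 0], [0, -17.2, -21, 0.5, 0, 0, 0], [0, -17.2, -21, 0.5, 0, 0, 0], [0, -17.2, -21, 0.5, 0, 0, 0], [0, -17.2, -21, 0.5, 0, 0, 0], [0, 0, 0, 0, 0, 0, 0], [0, 0, 0, 40, 0, 0, 0], [0, 0, 0, 40, 0, 0, 0], [0, 0, 0, 40, 0, 0, 0], [0, 0, 0, 20, 0, 0, 0], [0, 0, 0, 8, 0, 0, 0], [0, 0, 0, 0, 0, 0, 0]],
])

```text
time: 34.9
eef_pos: [511.9, -189.3, 101.0]
tcp_rot: [[0.03, 1.0, -0.0], [1.0, -0.03, 0.0], [0.0, -0.0, -1.0]]
force: [-0.8, 0.0, -1.0]
finger_gap: -0.002
```

Run:
```python
from h import *
c=grab('wrist','w15.png'); 
c=grab('scene'); crop(c,190,90,390,250,4,'s15.png')
```

```text
(no output)
```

View pics/w15.png

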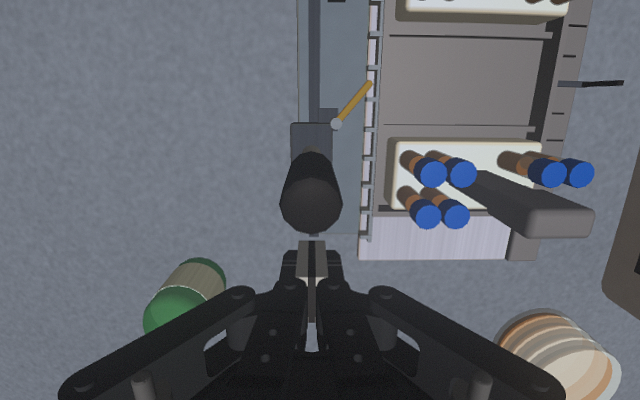

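View pics/s15.png

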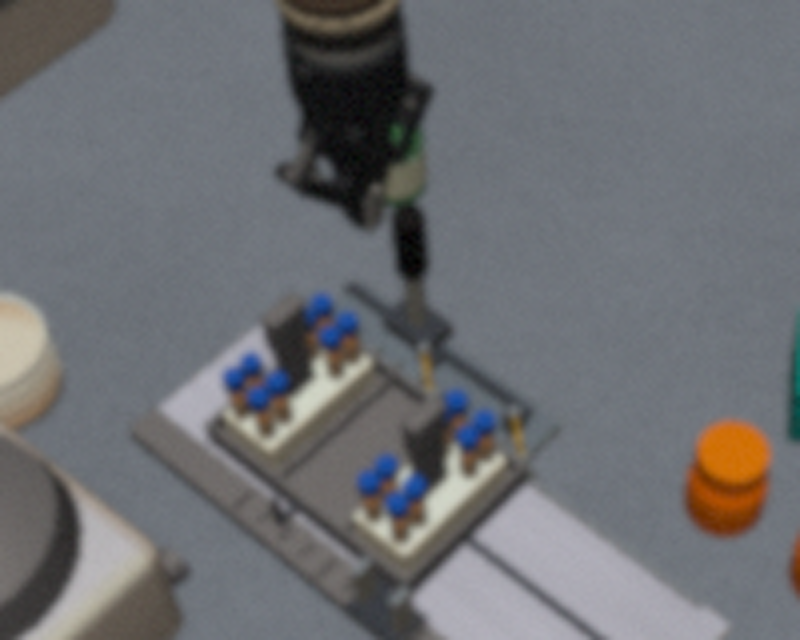

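Request:
arm_command([
  [[0, 12, 0, 0, 0, 0, 0], [0, 3, 0, 0, 0, 0, 0], [0, 0, 0, 0, 0, 0, 0]],
])

```text
time: 35.38
eef_pos: [512.2, -174.1, 101.4]
tcp_rot: [[0.029, 1.0, 0.001], [1.0, -0.029, -0.0], [-0.0, 0.001, -1.0]]
force: [0.4, 0.3, -0.3]
finger_gap: -0.002
```

Request:
arm_command([
  [[0, 3, 0, 0, 0, 0, 0], [0, 0, 0, 0, 0, 0, 0]],
])

```text
time: 35.62
eef_pos: [512.2, -171.6, 101.1]
tcp_rot: [[0.03, 1.0, 0.0], [1.0, -0.03, -0.0], [-0.0, 0.0, -1.0]]
force: [-0.6, -1.0, 0.3]
finger_gap: -0.002
```

Request:
arm_command([
  [[0, 3, 0, 0, 0, 0, 0], [0, 0, 0, 0, 0, 0, 0]],
])

```text
time: 35.88
eef_pos: [512.2, -169.1, 101.1]
tcp_rot: [[0.03, 1.0, 0.0], [1.0, -0.03, -0.001], [-0.001, 0.0, -1.0]]
force: [-0.1, -5.0, 0.8]
finger_gap: -0.001
```

Request:
arm_command([
  [[0, 5, 0, 0, 0, 0, 0], [0, 5, 0, 0, 0, 0, 0], [0, 5, 0, 0, 0, 0, 0], [0, 5, 0, 0, 0, 0, 0], [0, 5, 0, 0, 0, 0, 0], [0, 3, 0, 0, 0, 0, 0], [0, 0, 0, 0, 0, 0, 0]],
])

```text
time: 36.75
eef_pos: [513.0, -142.1, 101.1]
tcp_rot: [[0.031, 1.0, -0.0], [1.0, -0.031, -0.004], [-0.004, -0.0, -1.0]]
force: [-0.1, -9.1, 0.6]
finger_gap: -0.001
```

Request:
arm_command([
  [[0, 2, 0, 0, 0, 0, 0], [0, 0, 0, 0, 0, 0, 0]],
])

```text
time: 37.0
eef_pos: [513.1, -140.4, 101.1]
tcp_rot: [[0.031, 1.0, -0.0], [1.0, -0.031, -0.004], [-0.004, -0.0, -1.0]]
force: [-0.3, -10.1, 0.0]
finger_gap: 0.004
```

Request:
arm_command([
  [[0, 2, 0, 0, 0, 0, 0], [0, 0, 0, 0, 0, 0, 0]],
])

```text
time: 37.25
eef_pos: [513.1, -138.5, 101.1]
tcp_rot: [[0.031, 1.0, -0.0], [1.0, -0.031, -0.004], [-0.004, -0.0, -1.0]]
force: [0.3, -10.9, 0.3]
finger_gap: 0.002
```

Request:
arm_command([
  [[0, 1.5, 0, 0, 0, 0, 0], [0, 0, 0, 0, 0, 0, 0]],
])

```text
time: 37.5
eef_pos: [513.1, -137.5, 101.2]
tcp_rot: [[0.032, 1.0, -0.0], [0.999, -0.032, -0.005], [-0.005, -0.0, -1.0]]
force: [-0.7, -11.8, -0.1]
finger_gap: 0.005
```

Request:
arm_command([
  [[0, 1.5, 0, 0, 0, 0, 0], [0, 0, 0, 0, 0, 0, 0]],
])

```text
time: 37.75
eef_pos: [513.1, -137.4, 101.2]
tcp_rot: [[0.032, 0.999, -0.0], [0.999, -0.032, -0.008], [-0.008, -0.0, -1.0]]
force: [-0.9, -17.7, -1.2]
finger_gap: -0.002
```

Request:
arm_command([
  [[0, -9, 0, 0, 0, 0, 0], [0, -9, 0, 0, 0, 0, 0], [0, -9, 0, 0, 0, 0, 0], [0, -9, 0, 0, 0, 0, 0], [0, -9, 0, 0, 0, 0, 0], [0, 0, 0, 0, 0, 0, 0], [0, 0, 0, 0, 0, 0, 0]],
])

```text
time: 38.62
eef_pos: [511.7, -178.2, 100.8]
tcp_rot: [[0.03, 1.0, -0.0], [1.0, -0.03, 0.001], [0.001, -0.0, -1.0]]
force: [0.8, -0.3, -1.0]
finger_gap: 0.001
```

Run:
```python
from h import *
c=grab('wrist','w16.png'); 
c=grab('scene'); crop(c,190,90,390,250,4,'s16.png')
```

```text
(no output)
```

View pics/w16.png

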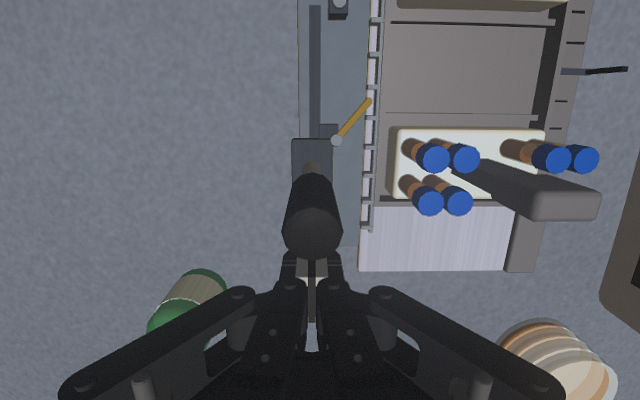

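View pics/s16.png

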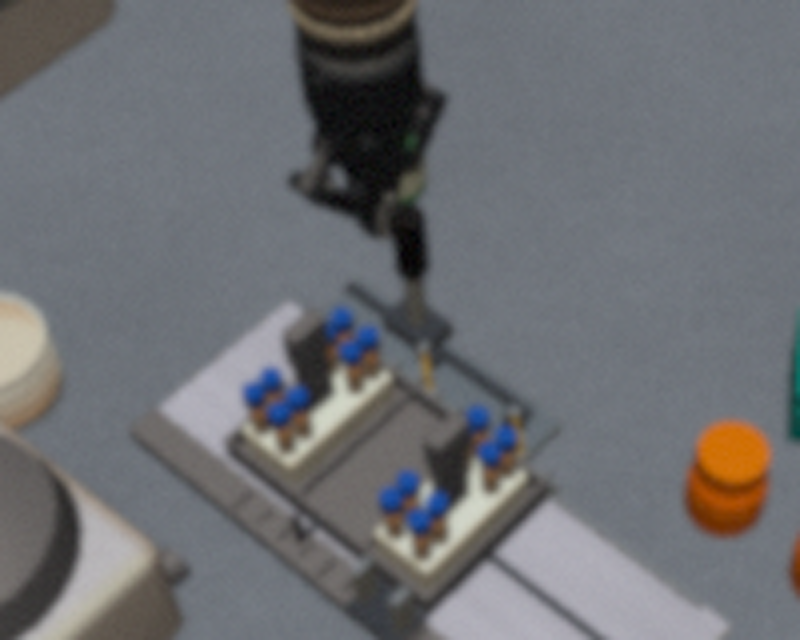

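Request:
arm_command([
  [[0, 5, 0, 0, 0, 0, 0], [0, 5, 0, 0, 0, 0, 0], [0, 5, 0, 0, 0, 0, 0], [0, 5, 0, 0, 0, 0, 0], [0, 5, 0, 0, 0, 0, 0], [0, 5, 0, 0, 0, 0, 0], [0, 5, 0, 0, 0, 0, 0], [0, 5, 0, 0, 0, 0, 0], [0, 2.5, 0, 0, 0, 0, 0], [0, 0, 0, 0, 0, 0, 0], [0, 0, 0, 0, 0, 0, 0]],
])

```text
time: 40.1
eef_pos: [513.1, -137.8, 101.1]
tcp_rot: [[0.031, 1.0, -0.0], [1.0, -0.031, -0.005], [-0.005, -0.0, -1.0]]
force: [-0.1, -9.9, -1.2]
finger_gap: -0.001
```

Request:
arm_command([
  [[0, -8.5, 0, 0, 0, 0, 0], [0, -8.5, 0, 0, 0, 0, 0], [0, -8.5, 0, 0, 0, 0, 0], [0, -8.5, 0, 0, 0, 0, 0], [0, -8.5, 0, 0, 0, 0, 0], [0, 0, 0, 0, 0, 0, 0], [0, 0, 0, 0, 0, 0, 0]],
])

```text
time: 40.98
eef_pos: [511.9, -178.3, 101.0]
tcp_rot: [[0.03, 1.0, 0.0], [1.0, -0.03, 0.001], [0.001, 0.0, -1.0]]
force: [-0.7, 0.4, 0.5]
finger_gap: 0.001
```

Run:
```python
from h import *
c=grab('wrist','w17.png'); 
c=grab('scene'); crop(c,190,90,390,250,4,'s17.png')
```

```text
(no output)
```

View pics/w17.png

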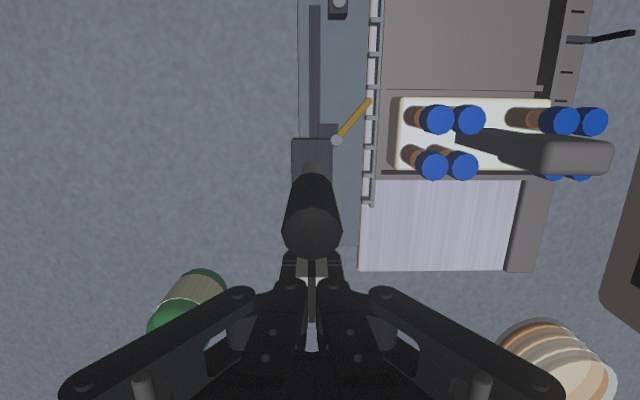

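View pics/s17.png

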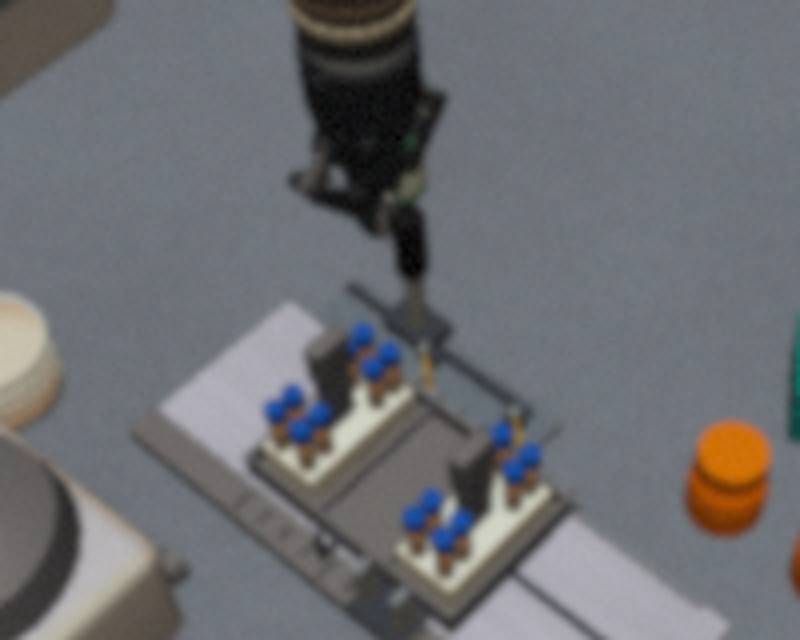

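The tray is two teeth on and the racks are steady. Two more strokes.

Request:
arm_command([
  [[0, 5, 0, 0, 0, 0, 0], [0, 5, 0, 0, 0, 0, 0], [0, 5, 0, 0, 0, 0, 0], [0, 5, 0, 0, 0, 0, 0], [0, 5, 0, 0, 0, 0, 0], [0, 5, 0, 0, 0, 0, 0], [0, 5, 0, 0, 0, 0, 0], [0, 5, 0, 0, 0, 0, 0], [0, 3, 0, 0, 0, 0, 0], [0, 0, 0, 0, 0, 0, 0], [0, 0, 0, 0, 0, 0, 0], [0, -8.6, 0, 0, 0, 0, 0], [0, -8.6, 0, 0, 0, 0, 0], [0, -8.6, 0, 0, 0, 0, 0], [0, -8.6, 0, 0, 0, 0, 0], [0, -8.6, 0, 0, 0, 0, 0], [0, 0, 0, 0, 0, 0, 0], [0, 0, 0, 0, 0, 0, 0]],
])

```text
time: 43.32
eef_pos: [511.9, -178.3, 101.0]
tcp_rot: [[0.03, 1.0, -0.0], [1.0, -0.03, 0.001], [0.001, -0.0, -1.0]]
force: [-0.4, 0.8, 0.4]
finger_gap: 0.0
```

Run:
```python
from h import *
c=grab('wrist','w18.png'); 
c=grab('scene'); crop(c,190,90,390,250,4,'s18.png')
```

```text
(no output)
```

View pics/s18.png

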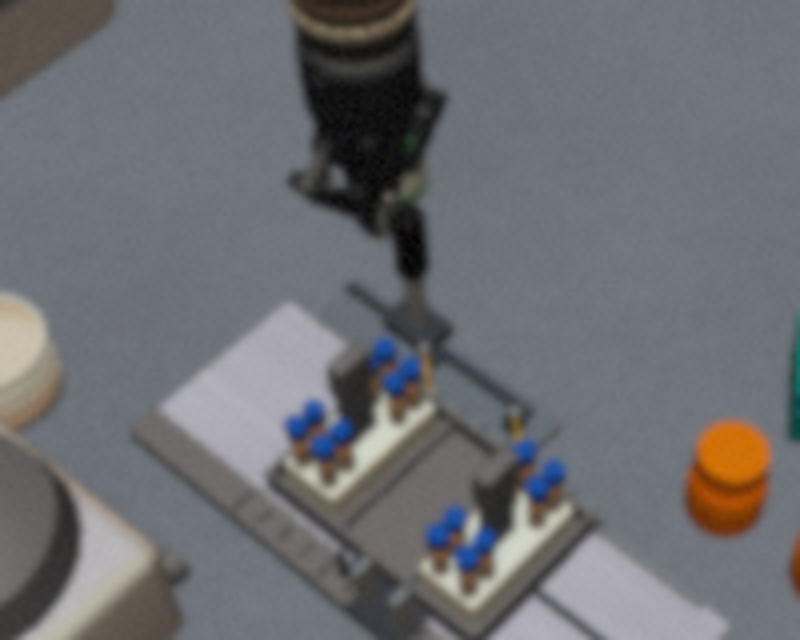

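Request:
arm_command([
  [[0, 5, 0, 0, 0, 0, 0], [0, 5, 0, 0, 0, 0, 0], [0, 5, 0, 0, 0, 0, 0], [0, 5, 0, 0, 0, 0, 0], [0, 5, 0, 0, 0, 0, 0], [0, 5, 0, 0, 0, 0, 0], [0, 5, 0, 0, 0, 0, 0], [0, 5, 0, 0, 0, 0, 0], [0, 3, 0, 0, 0, 0, 0], [0, 0, 0, 0, 0, 0, 0], [0, 0, 0, 0, 0, 0, 0], [0, -8.6, 0, 0, 0, 0, 0], [0, -8.6, 0, 0, 0, 0, 0], [0, -8.6, 0, 0, 0, 0, 0], [0, -8.6, 0, 0, 0, 0, 0], [0, -8.6, 0, 0, 0, 0, 0], [0, 0, 0, 0, 0, 0, 0], [0, 0, 0, 0, 0, 0, 0]],
])

```text
time: 45.68
eef_pos: [511.9, -178.3, 101.0]
tcp_rot: [[0.03, 1.0, -0.0], [1.0, -0.03, 0.001], [0.001, -0.0, -1.0]]
force: [0.2, -0.2, -0.0]
finger_gap: 0.004
```

Run:
```python
from h import *
c=grab('wrist','w19.png'); 
c=grab('scene'); crop(c,220,190,320,270,8,'s19.png')
c=grab('top'); crop(c,270,120,370,200,8,'t19.png')
plan([(511,-185,250,-1.6,5),(640,-60,250,-1.6,8)],0)
```

```text
[[0,-1.4,-0.1,-29.8,0.0,-0.0,-0.0],[0,-1.3,-0.1,-29.8,0.0,-0.0,-0.0],[0,-1.4,-0.2,-29.8,0.0,-0.0,-0.0],[0,-1.3,-0.1,-29.8,0.0,-0.0,-0.0],[0,-1.4,-0.2,-29.8,0.0,-0.0,-0.0],[0,16.1,15.7,0.0,0.0,-0.0,-0.0],[0,16.1,15.7,0.0,0.0,-0.0,-0.0],[0,16.1,15.6,0.0,0.0,-0.0,-0.0],[0,16.1,15.7,0.0,0.0,-0.0,-0.0],[0,16.1,15.6,0.0,0.0,-0.0,-0.0],[0,16.1,15.7,0.0,0.0,-0.0,-0.0],[0,16.1,15.6,0.0,0.0,-0.0,-0.0],[0,16.1,15.7,0.1,0.0,-0.0,-0.0]]
13 [640. -60. 250.]
```

View pics/s19.png

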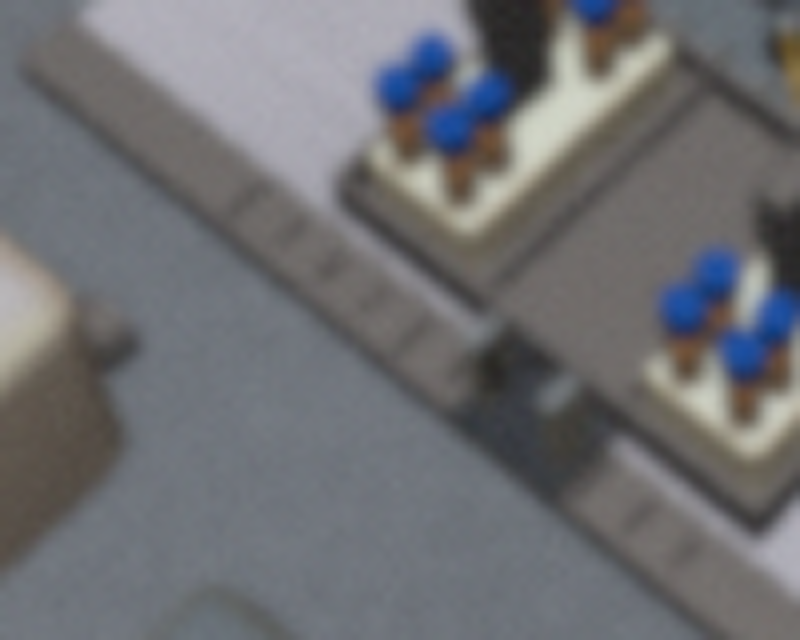

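View pics/t19.png

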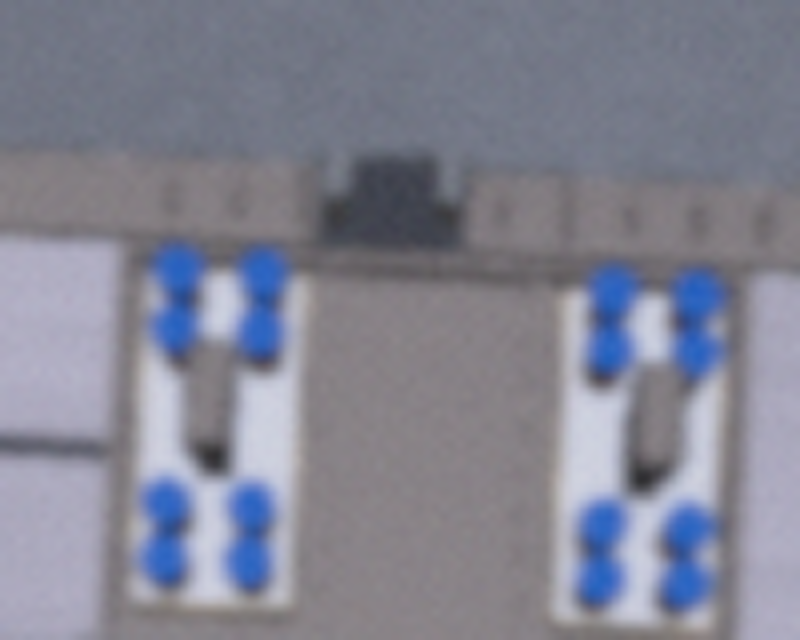

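Request:
arm_command([
  [[0, -1.4, 0, -30, 0, 0, 0], [0, -1.4, 0, -30, 0, 0, 0], [0, -1.4, 0, -30, 0, 0, 0], [0, -1.4, 0, -30, 0, 0, 0], [0, -1.4, 0, -30, 0, 0, 0], [0, 16, 15.7, 0, 0, 0, 0], [0, 16, 15.7, 0, 0, 0, 0], [0, 16, 15.7, 0, 0, 0, 0], [0, 16, 15.7, 0, 0, 0, 0], [0, 16, 15.7, 0, 0, 0, 0], [0, 16, 15.7, 0, 0, 0, 0], [0, 16, 15.7, 0, 0, 0, 0], [0, 16, 15.7, 0, 0, 0, 0], [0, 0, 0, 0, 0, 0, 0], [0, 0, 0, 0, 0, 0, 0]],
])

```text
time: 47.7
eef_pos: [641.0, -61.3, 250.9]
tcp_rot: [[0.03, 1.0, -0.001], [1.0, -0.03, -0.0], [-0.0, -0.001, -1.0]]
force: [0.4, 0.8, 0.4]
finger_gap: -0.001
```

Run:
```python
from h import *
c=grab('wrist','w20.png'); crop(c,330,70,410,190,5,'w20c.png')
```

```text
(no output)
```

View pics/w20c.png

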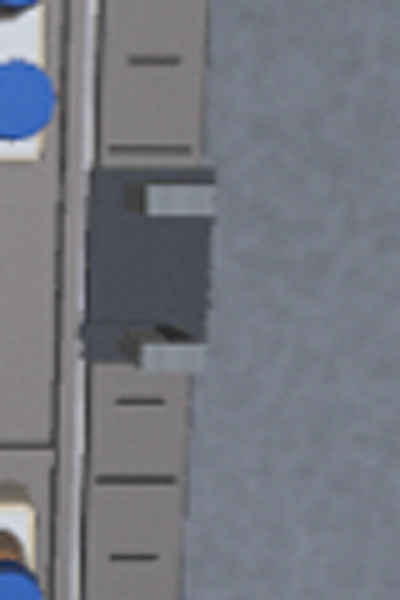

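View pics/w20.png

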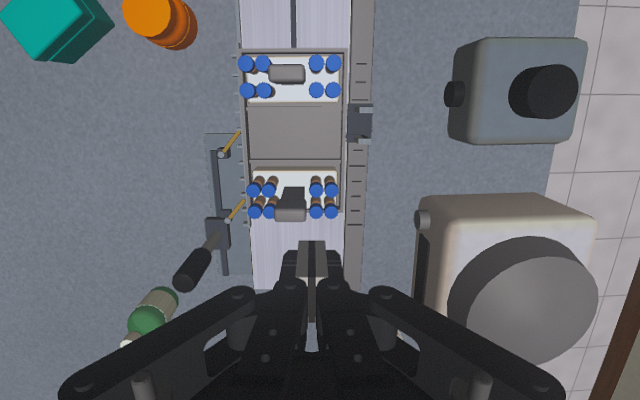

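Run:
```python
from h import *
np.set_printoptions(precision=1,suppress=True)
c=grab('wrist'); crop(c,342,98,378,148,14,'w20d.png')
P=lambda l,z:onz(c,np.array(l,float)/5+np.array([330,70]),z)
for z in(46,56): print('prongs',z,P([(181,200),(174,356)],z)[:,1],'mid',P([(181,200),(174,356)],z)[:,1].mean())
print('tip',P([(183,334)],57)); 
for z in (25,33,40): print('bracket',z,P([(115,325)],z))
for z in (14,20): print('plate',z,P([(92,166),(88,362)],z)[:,1].mean())
```

```text
prongs 46 [  5.5 -28.6] mid -11.548418527342896
prongs 56 [  5.8 -27.3] mid -10.72532454269244
tip [[702.  -22.4  57. ]]
bracket 25 [[691.4 -23.6  25. ]]
bracket 33 [[690.4 -22.7  33. ]]
bracket 40 [[689.4 -22.   40. ]]
plate 14 -10.428872914117878
plate 20 -9.99453368463848
```

View pics/w20d.png

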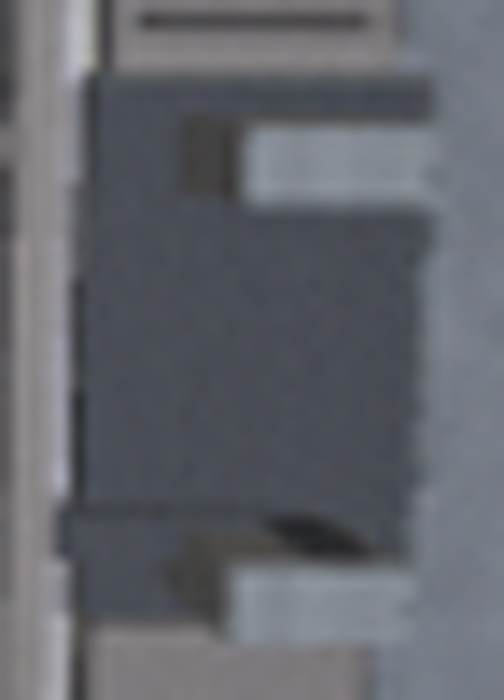

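Offsets measured so far: after 4 teeth the pointer is about 12 mm short of the marker's middle, hugging the prong (limit 12.5). A 5th tooth gives about +8 mm, safely inside, so I'll do one more stroke.

Run:
```python
from h import *
plan([(511.9,-184,250,-1.7,8),(511.9,-182,101,-1.7,5)],0)
```

```text
[[0,-15.8,-15.6,0.1,-0.0,0.0,-0.0],[0,-15.8,-15.6,0.2,-0.0,0.0,-0.0],[0,-15.7,-15.6,0.1,-0.0,0.0,-0.0],[0,-15.8,-15.6,0.2,-0.0,0.0,-0.0],[0,-15.7,-15.7,0.1,-0.0,0.0,-0.0],[0,-15.8,-15.6,0.2,-0.0,0.0,-0.0],[0,-15.7,-15.7,0.1,-0.0,0.0,-0.0],[0,-15.8,-15.6,0.2,-0.0,0.0,-0.0],[0,0.4,-0.0,29.8,-0.0,0.0,-0.0],[0,0.4,-0.0,29.8,-0.0,0.0,-0.0],[0,0.4,-0.0,29.8,-0.0,0.0,-0.0],[0,0.4,-0.0,29.8,-0.0,0.0,-0.0],[0,0.4,-0.1,29.8,-0.0,0.0,-0.0]]
13 [ 511.9 -182.   101. ]
```

Request:
arm_command([
  [[0, -15.8, -15.6, 0, 0, 0, 0], [0, -15.8, -15.6, 0, 0, 0, 0], [0, -15.8, -15.6, 0, 0, 0, 0], [0, -15.8, -15.6, 0, 0, 0, 0], [0, -15.8, -15.6, 0, 0, 0, 0], [0, -15.8, -15.6, 0, 0, 0, 0], [0, -15.8, -15.6, 0, 0, 0, 0], [0, -15.8, -15.6, 0, 0, 0, 0], [0, 0, 0, 30, 0, 0, 0], [0, 0, 0, 30, 0, 0, 0], [0, 0, 0, 30, 0, 0, 0], [0, 0, 0, 30, 0, 0, 0], [0, 0, 0, 30, 0, 0, 0], [0, 0, 0, 0, 0, 0, 0]],
])

```text
time: 49.55
eef_pos: [510.4, -183.8, 98.9]
tcp_rot: [[0.03, 1.0, -0.004], [1.0, -0.03, 0.002], [0.001, -0.004, -1.0]]
force: [-0.6, -0.0, 0.4]
finger_gap: 0.001
```

Stroke: 48 mm to reach −135.8 commanded, as before.

Request:
arm_command([
  [[0, 5.5, 1.5, -2, 0, 0, 0], [0, 5, 0, 0, 0, 0, 0], [0, 5, 0, 0, 0, 0, 0], [0, 5, 0, 0, 0, 0, 0], [0, 5, 0, 0, 0, 0, 0], [0, 5, 0, 0, 0, 0, 0], [0, 5, 0, 0, 0, 0, 0], [0, 5, 0, 0, 0, 0, 0], [0, 5, 0, 0, 0, 0, 0], [0, 2.5, 0, 0, 0, 0, 0], [0, 0, 0, 0, 0, 0, 0], [0, 0, 0, 0, 0, 0, 0]],
])

```text
time: 51.05
eef_pos: [516.3, -138.2, 104.5]
tcp_rot: [[0.031, 1.0, 0.002], [1.0, -0.031, -0.006], [-0.006, 0.002, -1.0]]
force: [-1.4, -9.8, 3.8]
finger_gap: 0.002
```

Request:
arm_command([
  [[0, 1, 0, 0, 0, 0, 0], [0, 0, 0, 0, 0, 0, 0], [0, -9, 0, 0, 0, 0, 0], [0, -9, 0, 0, 0, 0, 0], [0, -9, 0, 0, 0, 0, 0], [0, -9, 0, 0, 0, 0, 0], [0, -9, 0, 0, 0, 0, 0], [0, -6, 0, 0, 0, 0, 0], [0, 0, 0, 0, 0, 0, 0], [0, 0, 0, -30, 0, 0, 0], [0, 0, 0, -40, 0, 0, 0], [0, 0, 0, -40, 0, 0, 0], [0, 0, 0, -40, 0, 0, 0], [0, 0, 0, 0, 0, 0, 0]],
])

```text
time: 52.8
eef_pos: [515.3, -186.1, 256.4]
tcp_rot: [[0.03, 1.0, 0.005], [1.0, -0.03, -0.002], [-0.001, 0.006, -1.0]]
force: [0.4, -0.4, -0.0]
finger_gap: -0.003
```

Run:
```python
from h import *
c=grab('scene'); crop(c,190,120,490,320,2.6,'s21.png'); crop(c,220,190,320,270,8,'s21b.png')
plan([(641,-55,252,-1.7,8)],0)
```

```text
[[0,16.8,15.3,0.3,0.0,0.0,0.0],[0,16.8,15.3,0.3,0.0,0.0,0.0],[0,16.8,15.3,0.3,0.0,0.0,0.0],[0,16.8,15.3,0.3,0.0,0.0,0.0],[0,16.8,15.3,0.3,0.0,0.0,0.0],[0,16.9,15.3,0.3,0.0,0.0,0.0],[0,16.8,15.3,0.4,0.0,0.0,0.0],[0,16.9,15.3,0.3,0.0,0.0,0.0]]
8 [641. -55. 252.]
```

View pics/s21.png

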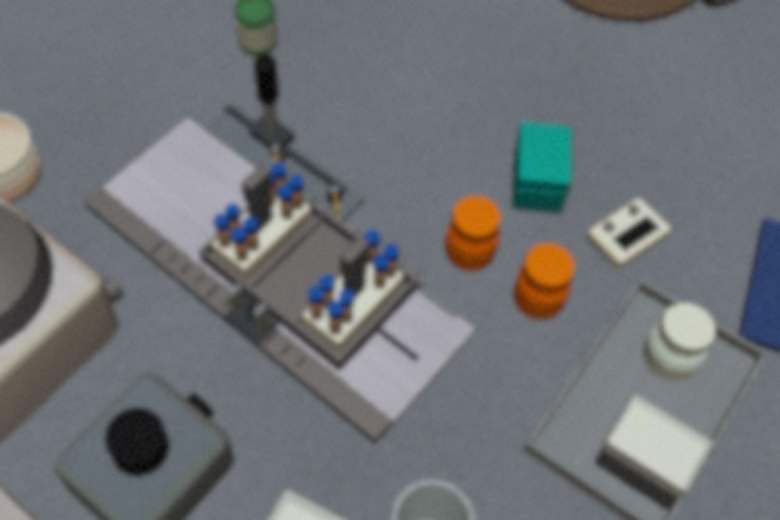

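View pics/s21b.png

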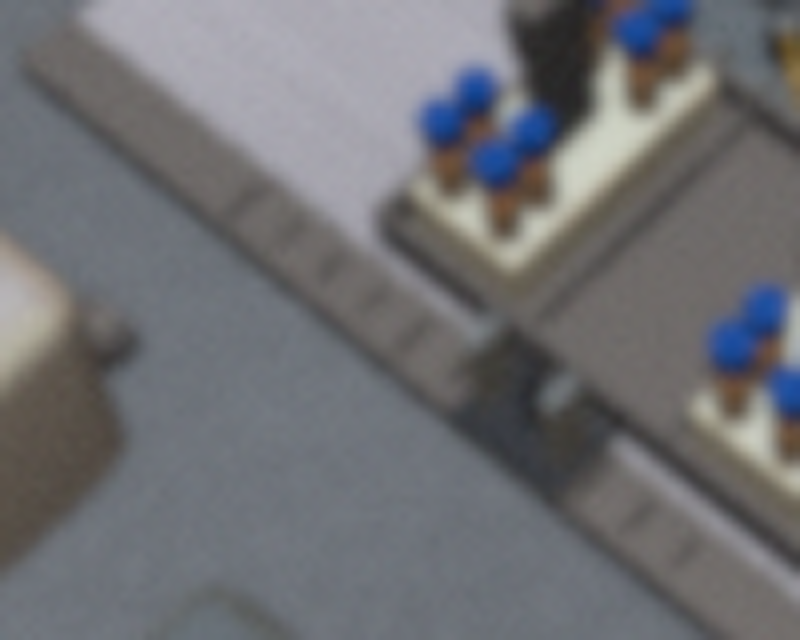

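Request:
arm_command([
  [[0, 16.8, 15.3, 0, 0, 0, 0], [0, 16.8, 15.3, 0, 0, 0, 0], [0, 16.8, 15.3, 0, 0, 0, 0], [0, 16.8, 15.3, 0, 0, 0, 0], [0, 16.8, 15.3, 0, 0, 0, 0], [0, 16.8, 15.3, 0, 0, 0, 0], [0, 16.8, 15.3, 0, 0, 0, 0], [0, 16.8, 15.3, 0, 0, 0, 0], [0, 0, 0, 0, 0, 0, 0], [0, 0, 0, 0, 0, 0, 0]],
])

```text
time: 54.1
eef_pos: [640.3, -55.3, 252.9]
tcp_rot: [[0.03, 1.0, -0.0], [1.0, -0.03, -0.0], [-0.0, -0.0, -1.0]]
force: [-0.2, 0.6, -1.0]
finger_gap: -0.001
```

Run:
```python
from h import *
c=grab('wrist','w22.png'); crop(c,330,70,410,190,5,'w22c.png')
t=grab('top'); crop(t,130,150,230,280,6,'t22.png'); cv2.imwrite('pics/t22f.png',t['image'][:,:,::-1])
s=grab('scene'); crop(s,380,210,500,330,6,'s22.png')
```

```text
(no output)
```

View pics/w22c.png

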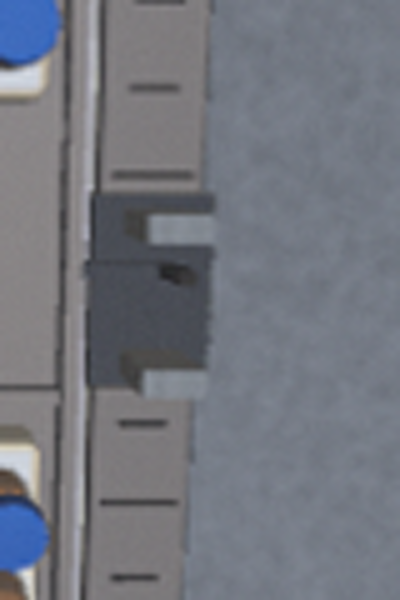

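View pics/t22.png

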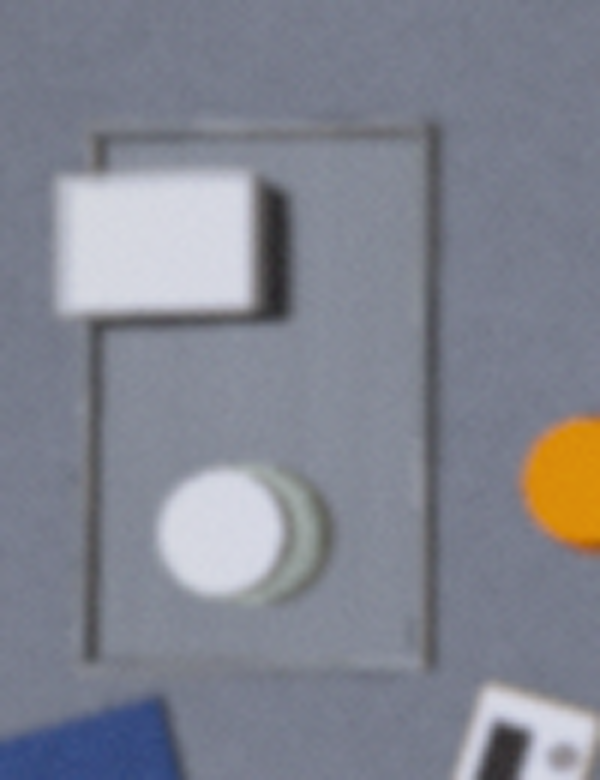

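View pics/s22.png

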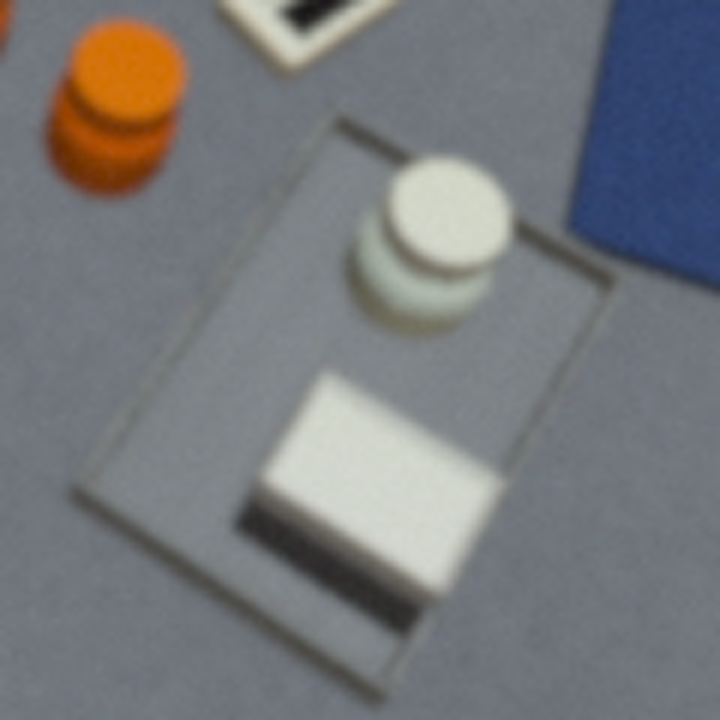

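View pics/t22f.png

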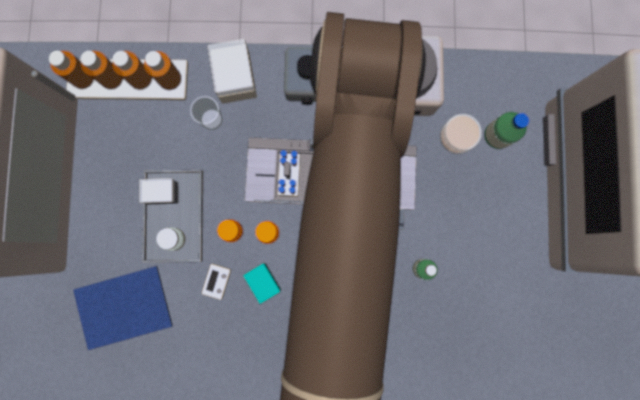

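Run:
```python
from h import *
np.set_printoptions(precision=1,suppress=True)
c=grab('wrist'); P=lambda l,z:onz(c,np.array(l,float)/5+np.array([330,70]),z)
m=P([(181,229),(174,384)],50)[:,1].mean(); print('mid',m,'tip',P([(180,275)],57)-[0,m,0],'bracket',P([(120,261)],33)-[0,m,0])
t=grab('top'); Q=lambda l,z:onz(t,np.array(l,float)/6+np.array([130,150]),z)
print('box top',Q([(57,175),(255,172),(256,312),(60,315)],66)); print('tray',Q([(92,130),(438,127),(432,665),(85,660)],22))
s=grab('scene'); print('box scene',onz(s,np.array([(330,372),(505,485),(437,600),(262,480)],float)/6+[380,210],66))
print('box bottom scene',onz(s,np.array([(240,527),(408,632)],float)/6+[380,210],5)); print('tray scene',onz(s,np.array([(338,118),(622,280),(382,700),(75,490)],float)/6+[380,210],22))
```

```text
mid -11.947361900227365 tip [[700.8   7.7  57. ]] bracket [[691.    9.3  33. ]]
box top [[602.1 399.8  66. ]
 [604.8 322.8  66. ]
 [550.8 319.6  66. ]
 [547.9 395.5  66. ]]
tray [[626.6 402.4  22. ]
 [630.6 262.8  22. ]
 [417.  256.1  22. ]
 [415.5 393.9  22. ]]
box scene [[552.1 330.4  66. ]
 [550.3 404.6  66. ]
 [605.7 406.   66. ]
 [606.7 332.6  66. ]]
box bottom scene [[600.8 334.2   5. ]
 [595.6 406.9   5. ]]
tray scene [[422.4 271.6  22. ]
 [415.2 402.6  22. ]
 [632.3 411.   22. ]
 [636.8 276.1  22. ]]
```

The pointer is about +8 mm from the marker's middle, well inside. The tipbox has been knocked towards the side tray's +y wall, so I'll check it up close.

Run:
```python
from h import *
plan([(560,320,255,-1.7,11)],0)
```

```text
[[0,33.9,-8.3,-0.2,0.0,0.0,-0.0],[0,33.9,-8.3,-0.2,0.0,0.0,-0.0],[0,33.9,-8.3,-0.2,0.0,0.0,-0.0],[0,33.9,-8.3,-0.1,0.0,0.0,-0.0],[0,33.9,-8.3,-0.2,0.0,0.0,-0.0],[0,33.9,-8.3,-0.1,0.0,0.0,-0.0],[0,34.0,-8.4,-0.2,0.0,0.0,-0.0],[0,33.9,-8.3,-0.1,0.0,0.0,-0.0],[0,34.0,-8.4,-0.2,0.0,0.0,-0.0],[0,33.9,-8.3,-0.1,0.0,0.0,-0.0],[0,34.0,-8.4,-0.2,0.0,0.0,-0.0]]
11 [560. 320. 255.]
```

Request:
arm_command([
  [[0, 34, -8.3, 0, 0, 0, 0], [0, 34, -8.3, 0, 0, 0, 0], [0, 34, -8.3, 0, 0, 0, 0], [0, 34, -8.3, 0, 0, 0, 0], [0, 34, -8.3, 0, 0, 0, 0], [0, 34, -8.3, 0, 0, 0, 0], [0, 34, -8.3, 0, 0, 0, 0], [0, 34, -8.3, 0, 0, 0, 0], [0, 34, -8.3, 0, 0, 0, 0], [0, 34, -8.3, 0, 0, 0, 0], [0, 34, -8.3, 0, 0, 0, 0], [0, 0, 0, 0, 0, 0, 0], [0, 0, 0, 0, 0, 0, 0]],
])

```text
time: 56.02
eef_pos: [560.3, 320.7, 253.0]
tcp_rot: [[0.03, 1.0, 0.0], [1.0, -0.03, -0.0], [-0.0, 0.0, -1.0]]
force: [-0.6, 0.2, 0.1]
finger_gap: -0.005
```

Run:
```python
from h import *
c=grab('wrist','w23.png')
t=grab('top'); crop(t,240,120,480,300,3.2,'t23.png')
```

```text
(no output)
```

View pics/w23.png

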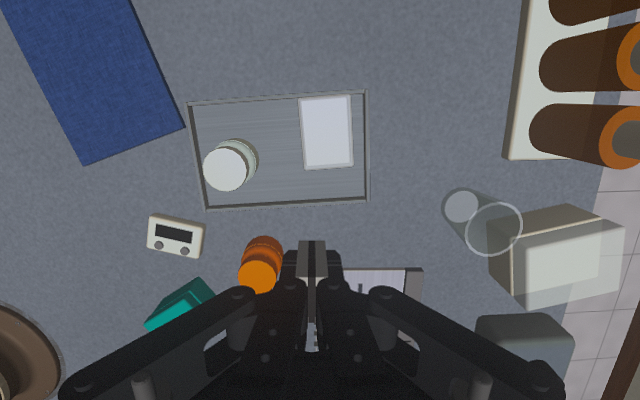

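View pics/t23.png

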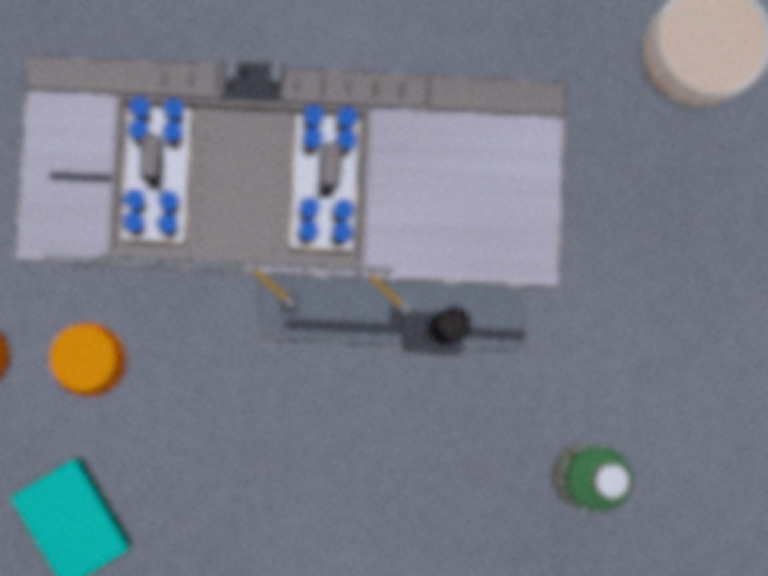

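Run:
```python
from h import *
np.set_printoptions(precision=1,suppress=True)
c=grab('wrist'); crop(c,280,75,380,215,5,'w23c.png')
p=onz(c,[(298,98),(349.5,95),(353,165),(305,170)],66);print(p,[np.linalg.norm(p[i]-p[(i+1)%4]) for i in range(4)])
print(onz(c,[(188,104),(366,90),(369,201),(206,209)],22))
```

```text
[[549.3 401.8  66. ]
 [602.2 403.2  66. ]
 [606.4 330.   66. ]
 [553.7 326.   66. ]] [np.float64(52.97671276770293), np.float64(73.37293616749689), np.float64(52.87232112176764), np.float64(75.98848416488813)]
[[417.3 400.2  22. ]
 [626.7 408.9  22. ]
 [633.4 273.   22. ]
 [421.5 268.5  22. ]]
```

View pics/w23c.png

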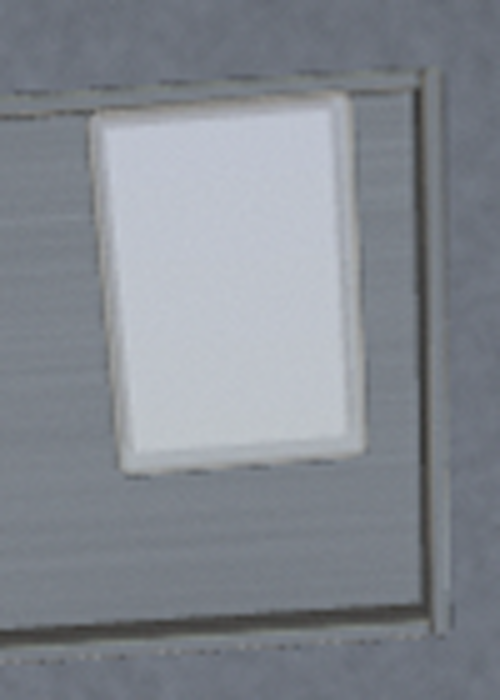

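Run:
```python
from h import *
print(job_done())
```

```text
the job is handed in; nothing more can be done
None
```

The rack feeder is ready and the job is handed in. The jar and tipbox stand in the side tray. Both racks present sit upright in the tray's two outer pockets, placed while the tray was still at its start. I then gave the push handle five full strokes.

Last checks:
- **Pointer:** it stands between the prongs, about 6 to 9 mm past the middle (limit 12.5 mm). After four strokes it was about 12 mm short of the middle, right by a prong, so I made the fifth.
- **Handle:** it is back at its start position in the top view.
- **Racks:** both look upright and unmoved in their pockets.
- **Jar:** it stands upright where I put it.
- **Tipbox:** it was knocked about 3 cm aside after I placed it. It is still upright on the side tray's floor, resting near the +y wall at about x +53, y +27 mm from the tray's centre. That is inside the limits, so I left it.
- **Other things on the bench:** those in view (look-alikes, washbottle, dishes, timer, beaker) showed no movement by eye. The arm is clear of everything.

One disagreement: the wrist and overhead cameras differed by up to 10 mm in y on the side tray and by a few mm elsewhere. I averaged them and checked each fit in close-ups.

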